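# Pack the vacuum spares and close the tray's latched partition up one notch

### The job

Get the grey spares tray ready to be carried: stand the jar with the black lid and the conical metal reducer upright on its floor, in the compartment between the sliding divider and the nipple that is already packed. Then close the compartment up on the parts: press the red latch tab in the slider's thumb well, slide the divider towards the parts to the next notch, where the tab must spring back up by itself and lock it. Press and push gently, never force the slider while it is latched, and leave the wash bottle and the other things on the bench where they are.

Things in the scene. Friction and masses are not known exactly. Their poses are not given: they have to be found in the camera images.
- tray: Grey sheet-metal spares tray; it stands firm and does not shift. Origin under its centre, x along it (away from the robot), y to its left, z up. Outside 240 (x) by 67 (y) by 36 mm tall (rim bead to 38.5), sheet 3 mm: inner width 61, floor 3 mm above the bench, inner end walls at x = +-117 mm. Along its right (-y) wall runs a metal rail, its face sloping down to the right, 35 deg from level, with notches in its lower edge.
- partition (a joint): Travel (m) of the sliding partition along the tray's +x, towards the parts: a black slider grip on the sloping rail, with an aluminium divider across the tray. 0 at the start, locked in its home notch (1.5 mm of play either way). The next notch is 20 to 28 mm on: its strip is adjustable and was last set by hand, so the place must be felt for. Friction about 2 N, plus the tab's rubbing and that of the parts it pushes along.
- latch (a joint): Press (m) of the red tab: 0 up, 0.006 fully down. The spring takes 3 N to start and 6.6 N fully down. From 0.0035 on the latch is out of its notch and the slider is free; between notches the rail holds the tab at about 0.0035 by itself, and over a notch a tab that is let go springs up to 0 and locks the slider (a tab held down passes the notch).
- tab_top (a point): Middle of the top face of the red latch tab (30 by 22 mm), at the bottom of the black grip's thumb well. Its z axis is the outward normal, 35 deg from vertical, leaning to the tray's right (-y); the tab is pressed along -z, so the tool must lean likewise. x is the slide direction (tray's +x). The well inside is 40 mm (x) by 28 mm (y); its walls rise above the tab 14.5 mm on the two x sides and on the low (-y) side, and 20.5 mm on the high (+y) side.
- divider_face (a point): Middle of the divider's face that looks at the parts (+x side); axes as tab_top. The divider spans the tray and is 54 mm tall over the bench; the black grip lies wholly behind this face, beside the tray.
- compartment (a point): Centre of the floor of the compartment as it is at the start, 180 mm long between divider and far end wall; 152 to 160 mm when the divider is one notch on. Does not move with the divider.
- oring_jar_mid (a point): Jar with white body and black screw lid, round, 54 mm across, 70 mm tall, about 80 g; point at its centre half-way up. z is its axis.
- reducer_40_16_mid (a point): Conical steel reducer standing on its wide flange, round, 45 mm tall; wide flange 55 mm across (lowest 10 mm), cone above it 44 narrowing to 30 mm, top flange and neck 30 mm across over the uppermost 13 mm; 130 g. Point on its axis half-way up. z is its axis.
- nipple_25_mid (a point): Tube nipple with two flanges, 40 mm across, 60 mm tall, standing in the tray against or near the far (+x) end wall; point at its centre half-way up.
- wash_bottle_mid (a point): White wash bottle with red cap, 60 mm wide, 205 mm tall with its spout; point in its body 65 mm up. A bystander.
- elbow_25_mid (a point): Metal pipe elbow, 65 mm tall, point 32 mm up. A bystander.
- grease_tin_mid (a point): Flat round white tin with a yellow spot, 56 mm across, 24 mm tall, point 12 mm up. A bystander.

How it is judged:
On the way, in this order (a step that is already met when the one before it is completed fails the run):
1. jar and reducer stand upright on the tray's floor between divider and nipple, the divider still in its first notch (x of each of oring_jar_mid, reducer_40_16_mid in the frame of divider_face above 0.015 m and x of each of oring_jar_mid, reducer_40_16_mid in the frame of tray below 0.105 m and y of oring_jar_mid in the frame of tray between -0.015 and 0.015 m and z of oring_jar_mid in the frame of tray between 0.034 and 0.042 m and angle between each of oring_jar_mid, reducer_40_16_mid's own z axis and vertical below 0.12 rad and y of reducer_40_16_mid in the frame of tray between -0.015 and 0.015 m and z of reducer_40_16_mid in the frame of tray between 0.0215 and 0.0295 m and value of joint partition below 0.003 m), for 0.2 s.
2. the tab is pressed and the divider has left its first notch (value of joint latch above 0.0025 m and value of joint partition above 0.005 m), for 0.05 s.
At the end, for the whole second after the job is handed in: The divider is locked in the next notch (partition 17.5 to 30.5 mm, tab sprung up to under 1.2 mm), and jar, reducer and nipple stand on the tray's floor beyond the divider (height within 4 mm, tilt under 0.12 rad) (value of joint partition between 0.0175 and 0.0305 m and value of joint latch below 0.0012 m and x of each of oring_jar_mid, reducer_40_16_mid, nipple_25_mid in the frame of divider_face above 0.015 m and x of each of oring_jar_mid, reducer_40_16_mid, nipple_25_mid in the frame of tray below 0.105 m and y of oring_jar_mid in the frame of tray between -0.015 and 0.015 m and z of oring_jar_mid in the frame of tray between 0.034 and 0.042 m and angle between each of oring_jar_mid, reducer_40_16_mid, nipple_25_mid's own z axis and vertical below 0.12 rad and y of reducer_40_16_mid in the frame of tray between -0.015 and 0.015 m and z of reducer_40_16_mid in the frame of tray between 0.0215 and 0.0295 m and y of nipple_25_mid in the frame of tray between -0.015 and 0.015 m and z of nipple_25_mid in the frame of tray between 0.029 and 0.037 m); the robot touches nothing.
It fails at once if the slider or its tab is forced (more than 40 N) (contact force between the arm and partition above 40 N).
It fails at once if wash bottle pushed by more than 4 cm or tipped (distance of wash_bottle_mid from where it was at the start of the episode above 0.04 m or angle between wash_bottle_mid's own z axis and vertical above 0.5 rad).
It fails at once if elbow or tin pushed by more than 4 cm (distance of any of elbow_25_mid, grease_tin_mid from where it was at the start of the episode above 0.04 m).
It also fails if it takes over 64 s, if anything falls off the work surface, if the arm or the gripper's body presses on something with over 40 N, if the wrist force passes 120 N, or if a joint passes its speed limit or range.

### The arm

A 6-joint arm with a two-finger parallel gripper is mounted at the origin on a cart in front of the work surface, level with it; the furniture and walls round the work are solid. World frame = base frame: x ahead of the robot, y to its left, z up, the work surface at z = 0. Lengths are in m, angles in rad, forces in N, time in s.
With the tool pointing down it reaches from about 0.35 to 0.975 m from the base axis. Payload 4.9 kg.
Tool frame: the origin (TCP) lies at the very end of the fingers, on their centre line; the grasp point (between the pads) lies 19 mm behind it; x points along the fingers, y is the direction in which the jaws open and shut, and the axes are right-handed (so a half turn about x gives the same grasp; the last joint's range is limited). The gripper opens to 85 mm and grips with 20 to 120 N. Pads are 22 mm wide; open, the fingers measure 114 mm over their backs; the gripper's body (76 mm by 85 mm) begins 54 mm behind the grasp point. The pads swing forward as they close: fully open they stand 13 mm farther back than shut.
Start: joints at [-1.347, 0.053, 1.613, -0, 1.476, -0.119], TCP at [0.21, -0.589, 0.231] pointing down, gripper open.
Joint ranges: [-3.01, 3.01], [-1.01, 2.22], [0.06, 2.58], [-1.02, 4.17], [0.09, 2.62], [-3.14, 3.14]. Speed limits (rad/s): [2.57, 2.57, 3.14, 3.14, 3.14, 3.14].

### API

Orientations are given as a rotation vector (axis times angle).
In Python, from station import ctrl gives the robot as it stands. The module is installed in compiled form; this text tells all that it offers.
- The arm moves only by the shell command python3 -m handwheel 'ROWS' [FORCE]. ROWS is JSON, one flat list of numbers, 7 for each row, row after row: the opening, from 0 (shut) to 1 (fully open), then the shift along the tool's x, y, z in m, then the turn, a rotation vector about the tool's x, y, z in degrees. A call has 1 to 12 rows; each row is the pose to reach, as a shift and turn from the pose commanded when the call began, along the tool's axes at that moment; what a row does not reach only later rows make up. A row lasts 1/12 s, in which the tool goes at most 41.7 mm and 7.16 degrees, less where a joint would pass 70% of its speed; a pose out of reach is approached as far as the arm can. A call with a gripper value outside its range is refused whole. The fingers move at their own pace and stop on an object; FORCE is the grip in N (left out, the last holds). Time passes only in rows, so rows that repeat a pose let the fingers close. It gives the time, the measured TCP pose, the force and the opening at its end, in the units of the state.
- ctrl.get_obs(): the state, without advancing time (a new reading comes with each control period).
- ctrl.get_image(name): name is "scene" or "side" or "wrist"; returns (picture, depth): 420x560x3 uint8, blue, green, red; 420x560 float32, m along the optical axis (not along the pixel's ray), 0 where there is no reading.
- ctrl.camera_params(name): a dict with "fov_y" (degrees; the focal length in pixels is half the picture's height over the tangent of half this angle, whatever the lens; pixels are square), "cx", "cy" (the principal point, pixels), "dist_coeffs" ([k1, k2, p1, p2, k3] as OpenCV has them; the pictures are not rectified), "R" (3x3) and "t" (3): a world point X has camera coordinates R X + t; the wrist camera has in their place "hand_eye" (4x4, takes a point from camera to tool coordinates, whose origin is the TCP and whose axes are the tool frame's). Camera axes: x right, y down, z forward; pixel columns grow to the right and rows downward; lengths in m; the calibration is good to about 2 mm. A picture is of the moment at which its call begins: read the wrist's pose just before it. camera_params takes no time and is no camera call.
- ctrl.finish_job(): hands the job in, once; it reports no verdict.
The state is a dict: "t": time; "q": joint angles; "dq": joint speeds; "effort": joint torques, N m; "tool_pos": TCP position; "tool_rot": TCP orientation; "contact_force": force on the tool from outside, world axes, zero at the start; "wrist_torque": the same for the moment, N m; "opening": finger opening in m.
Only numpy, scipy, OpenCV 4.12 (cv2) and the standard library are available. Lean on these libraries where they do the work, as an engineer would, in place of code of your own. Each camera call takes 0.05 s, during which the arm holds its last target.

## Working session

There is one attempt and no reset: what is moved stays moved. The work goes in short steps, Python scripts to look and compute and a shell command to move; the robot and the scene stay as the last step left them, time stands still between calls to the robot, and variables do not carry over. Pictures are saved under pics/ and viewed, and the job is handed in when it is done.

```bash
ls; mkdir -p pics; cat > h.py <<'E'
import numpy as np, cv2
from station import ctrl
from scipy.spatial.transform import Rotation as R
def snap(name,fn):
    o=ctrl.get_obs(); im,d=ctrl.get_image(name); cv2.imwrite('pics/%s.png'%fn,im)
    p=ctrl.camera_params(name); np.savez('pics/%s.npz'%fn,im=im,d=d,tp=o['tool_pos'],tr=o['tool_rot'])
    return im,d,p,o
def cloud(name,fn):
    z=np.load('pics/%s.npz'%fn); d=z['d']; p=ctrl.camera_params(name)
    h,w=d.shape; f=h/2/np.tan(np.radians(p['fov_y'])/2)
    K=np.array([[f,0,p['cx']],[0,f,p['cy']],[0,0,1]])
    u,v=np.meshgrid(np.arange(w),np.arange(h))
    pts=np.stack([u,v],-1).reshape(-1,1,2).astype(np.float64)
    n=cv2.undistortPoints(pts,K,np.array(p['dist_coeffs'],float)).reshape(h,w,2)
    P=np.dstack([n*d[...,None],d])
    if 'hand_eye' in p:
        H=np.array(p['hand_eye']); P=P@H[:3,:3].T+H[:3,3]
        P=P@R.from_rotvec(z['tr']).as_matrix().T+z['tp']
    else:
        P=(P-np.array(p['t']))@np.array(p['R'])
    P[d==0]=np.nan
    return P,z['im']
E
python3 - <<'E'
from h import *
for n in ['scene','side','wrist']:
    im,d,p,o=snap(n,n+'0'); print(n,{k:np.round(v,3).tolist() for k,v in p.items()})
print(ctrl.get_obs())
E
```

```text
pics
scene {'fov_y': 45.481, 'cx': 275.308, 'cy': 217.98, 'dist_coeffs': [-0.136, 0.0, 0.0, 0.0, 0.0], 'R': [[-0.125, 0.992, 0.016], [0.814, 0.112, -0.569], [-0.567, -0.058, -0.822]], 't': [0.001, -0.434, 1.658]}
side {'fov_y': 46.822, 'cx': 282.307, 'cy': 208.852, 'dist_coeffs': [0.001, 0.0, 0.0, 0.0, 0.0], 'R': [[0.98, -0.199, -0.019], [-0.109, -0.448, -0.887], [0.168, 0.871, -0.461]], 't': [-0.542, 0.164, 1.062]}
wrist {'fov_y': 71.569, 'cx': 283.633, 'cy': 214.996, 'dist_coeffs': [-0.018, 0.0, 0.0, 0.0, 0.0], 'hand_eye': [[0.0, -0.294, 0.956, -0.142], [1.0, 0.001, 0.0, 0.001], [-0.001, 0.956, 0.294, -0.074], [0.0, 0.0, 0.0, 1.0]]}
{'t': 0.15, 'q': array([-1.34697401e+00,  5.32318513e-02,  1.61399154e+00, -2.38129284e-05,
        1.47599341e+00, -1.18983938e-01]), 'dq': array([-0.00023667, -0.00080658, -0.00304761,  0.00018748, -0.00039096,
        0.0005442 ]), 'effort': array([ 3.32387781e-04, -3.94244814e+01, -3.70722020e+01, -6.10663187e-05,
        4.68912127e-03, -8.94193988e-06]), 'tool_pos': array([ 0.20997596, -0.58815118,  0.23032118]), 'tool_rot': array([ 2.03582399,  0.35410064, -2.03604874]), 'contact_force': array([0.37589821, 0.07660521, 0.24023921]), 'wrist_torque': array([ 0.02657535,  0.00298565, -0.05317503]), 'opening': 0.0856836889385333}
```

View pics/scene0.png

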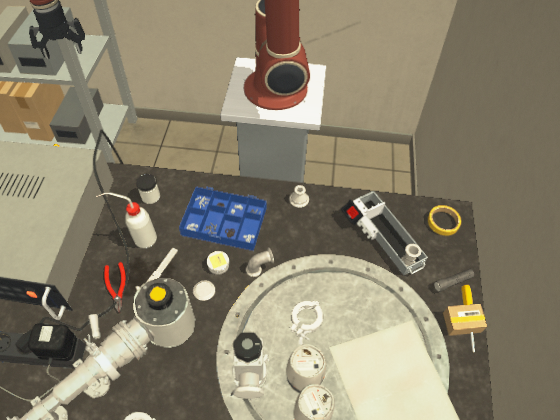

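View pics/side0.png

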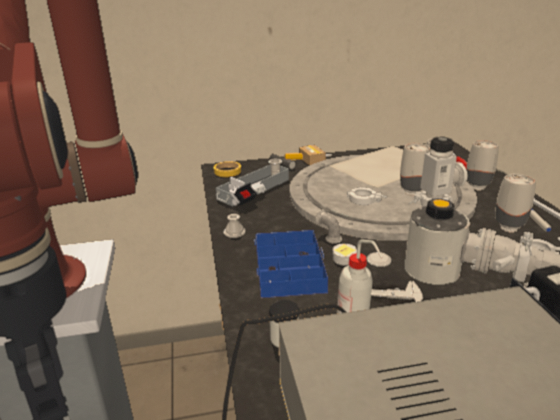

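View pics/wrist0.png

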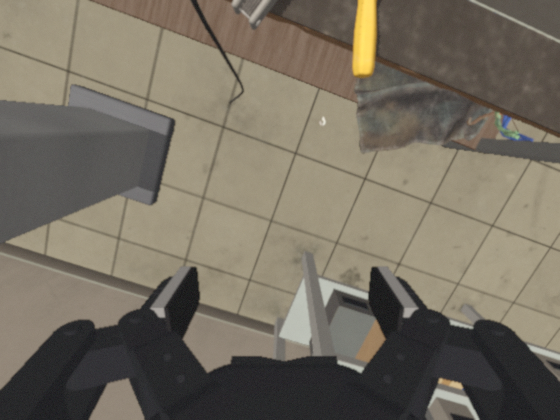

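Scene view: the jar is at about (148,187), the wash bottle at (140,225) and the reducer at (298,195). The tray runs from (365,200) to (420,270), with the red tab at (352,213), the nipple at (412,252), the elbow at (260,262) and the tin at (217,262).

```bash
python3 - <<'E'
from h import *
P,im=cloud('scene','scene0')
for n,(u,v) in dict(jar=(150,180),bottle=(140,222),red=(299,188),tab=(352,212),nip=(412,249),elbow=(262,258),tin=(217,262),div=(372,200),trayfar=(425,268)).items():
    print(n,np.round(P[v-1:v+2,u-1:u+2].reshape(-1,3).mean(0),3))
P2,im2=cloud('side','side0')
for n,(u,v) in dict(jar=(285,308),red=(234,219),bottle=(355,285)).items(): print('side',n,np.round(P2[v,u],3))
def crop(im,a,b,c,d,s): return cv2.resize(im[a:b,c:d],None,fx=s,fy=s,interpolation=cv2.INTER_CUBIC)
cv2.imwrite('pics/c1.png',crop(im,160,290,320,450,5)); cv2.imwrite('pics/c2.png',crop(im,150,280,90,320,3.4))
# topdown heightmap of scene cloud near the tray
def circ(P,c,r,z0,z1):
    m=(np.hypot(P[...,0]-c[0],P[...,1]-c[1])<r)&(P[...,2]>z0)&(P[...,2]<z1)
    q=P[m]; return q
for nm,PP in (('scene',P),('side',P2)):
  for n,c,z in (('jar',P[180,150],(.06,.085)),('red',P[188,299],(.04,.055)),('nip',P[249,412],(.055,.075)),('bottle',P[222,140],(.1,.14)),('tin',P[262,217],(.015,.035))):
    q=circ(PP,c,.045,*z)
    if len(q)>5: print(nm,n,len(q),np.round(q.mean(0),3),np.round(q.min(0),3),np.round(q.max(0),3))
E
```

```text
jar [ 0.495 -0.279  0.071]
bottle [ 0.655 -0.253  0.108]
red [0.445 0.12  0.041]
tab [0.499 0.268 0.033]
nip [0.605 0.422 0.049]
elbow [0.686 0.052 0.058]
tin [ 0.694 -0.061  0.025]
div [0.433 0.325 0.009]
trayfar [ 0.627  0.468 -0.   ]
side jar [ 0.501 -0.288  0.07 ]
side red [0.453 0.111 0.045]
side bottle [ 0.627 -0.294  0.104]
scene jar 283 [ 0.502 -0.29   0.069] [ 0.472 -0.318  0.06 ] [ 0.527 -0.264  0.076]
scene red 55 [0.452 0.123 0.045] [0.439 0.109 0.041] [0.466 0.137 0.051]
scene nip 130 [0.617 0.422 0.062] [0.594 0.403 0.055] [0.638 0.44  0.069]
scene bottle 296 [ 0.648 -0.262  0.115] [ 0.614 -0.294  0.1  ] [ 0.667 -0.24   0.14 ]
scene tin 377 [ 0.69  -0.06   0.024] [ 0.659 -0.089  0.015] [ 0.715 -0.033  0.03 ]
side jar 412 [ 0.497 -0.29   0.07 ] [ 0.472 -0.316  0.06 ] [ 0.525 -0.264  0.074]
side red 59 [0.453 0.123 0.045] [0.439 0.104 0.04 ] [0.467 0.139 0.048]
side nip 65 [0.617 0.421 0.062] [0.598 0.4   0.055] [0.636 0.443 0.067]
side bottle 515 [ 0.635 -0.281  0.118] [ 0.61  -0.297  0.1  ] [ 0.665 -0.247  0.14 ]
side tin 292 [ 0.684 -0.062  0.024] [ 0.659 -0.09   0.015] [ 0.715 -0.031  0.028]
```

View pics/c1.png

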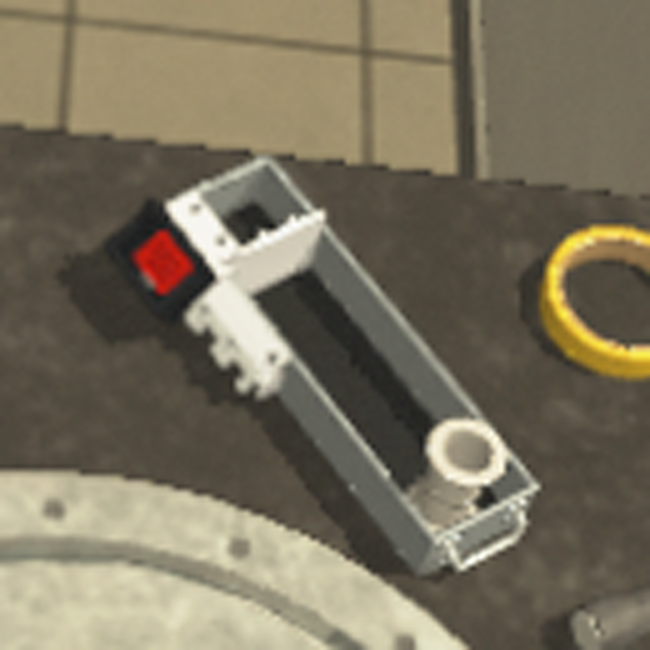

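View pics/c2.png

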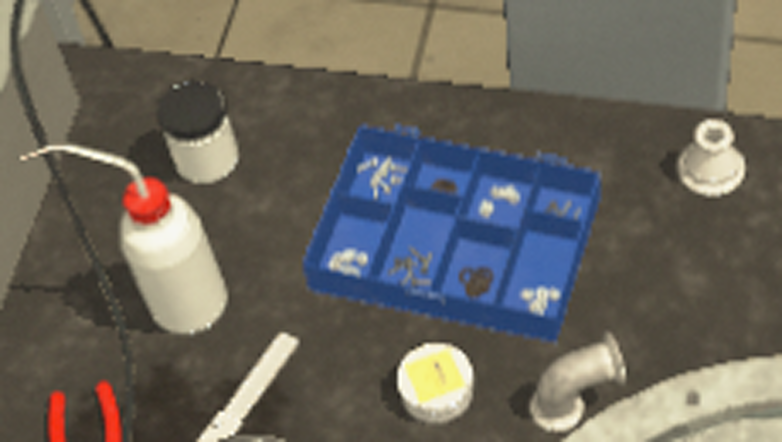

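Crop 1: the tray's near end is at the top left and its nipple end at the bottom right. The slider well and red tab are on the near, left side at about (163,262), and the divider is at about (270,250). Next I'll fit the tray pose.

```bash
python3 - <<'E'
from h import *
from scipy.optimize import minimize
Q=[]
for n in('scene','side'):
    P,im=cloud(n,n+'0'); m=(P[...,0]>.38)&(P[...,0]<.72)&(P[...,1]>.22)&(P[...,1]<.5)&(P[...,2]>.028)&(P[...,2]<.044)
    q=P[m]; print(n,len(q)); Q.append(q)
    # red
    f=im.astype(float); r=m_=(f[...,2]>150)&(f[...,1]<60)&(f[...,0]<60)&(P[...,0]>.38)&(P[...,0]<.6)&(P[...,1]>.2)&(P[...,1]<.35)
    if r.sum(): print('red',r.sum(),np.round(P[r].mean(0),4),np.round(np.median(P[r],0),4))
    m2=(P[...,0]>.38)&(P[...,0]<.72)&(P[...,1]>.22)&(P[...,1]<.5)&(P[...,2]>.0475)&(P[...,2]<.058)
    print(np.round(P[m2][::6],3).tolist())
q=np.vstack(Q)
def cost(p,q):
    c,s=np.cos(p[2]),np.sin(p[2]); d=q[:,:2]-p[:2]; x=abs(d@[c,s]);y=abs(d@[-s,c])
    # distance to rectangle outline hx .1185 hy .032
    hx,hy=.1185,.032
    dx,dy=x-hx,y-hy
    out=np.where((dx>0)|(dy>0),np.hypot(np.maximum(dx,0),np.maximum(dy,0)),np.minimum(-dx,-dy))
    return np.minimum(out,.008).mean()
best=None
for th in np.radians(range(10,80,5)):
  for cx in(.52,.56): 
    for cy in (.33,.36,.39):
      r=minimize(cost,[cx,cy,th],args=(q,),method='Nelder-Mead')
      if best is None or r.fun<best.fun: best=r
print(best.x,np.degrees(best.x[2]),best.fun)
for k in Q: print(minimize(cost,best.x,args=(k,),method='Nelder-Mead').x)
E
```

```text
scene 1173
red 74 [0.4992 0.2681 0.0326] [0.4992 0.2681 0.0323]
[[0.48, 0.256, 0.058], [0.471, 0.349, 0.055], [0.482, 0.27, 0.05], [0.479, 0.339, 0.054], [0.493, 0.272, 0.057], [0.494, 0.275, 0.054], [0.485, 0.337, 0.053], [0.49, 0.329, 0.054], [0.493, 0.321, 0.052], [0.498, 0.31, 0.053], [0.508, 0.281, 0.057], [0.512, 0.278, 0.056], [0.501, 0.314, 0.048], [0.519, 0.281, 0.054], [0.519, 0.285, 0.05], [0.603, 0.421, 0.055], [0.602, 0.423, 0.048], [0.607, 0.415, 0.05], [0.607, 0.43, 0.049], [0.624, 0.405, 0.058], [0.629, 0.419, 0.049]]
side 824
red 11 [0.5044 0.2757 0.0355] [0.5049 0.2761 0.0363]
[[0.624, 0.443, 0.057], [0.603, 0.42, 0.055], [0.604, 0.421, 0.052], [0.621, 0.412, 0.053], [0.617, 0.411, 0.051], [0.471, 0.347, 0.056], [0.479, 0.341, 0.055], [0.484, 0.333, 0.055], [0.484, 0.33, 0.053], [0.489, 0.327, 0.051], [0.489, 0.323, 0.049], [0.505, 0.311, 0.053], [0.516, 0.283, 0.058], [0.519, 0.286, 0.053], [0.515, 0.284, 0.051], [0.507, 0.283, 0.049], [0.494, 0.276, 0.051], [0.484, 0.259, 0.057], [0.481, 0.258, 0.054], [0.484, 0.256, 0.052], [0.485, 0.247, 0.049]]
[0.54068487 0.36610763 0.6353366 ] 36.40210574684521 0.004817104310505392
[0.54114734 0.36618927 0.63545909]
[0.53973723 0.36639935 0.62804691]
```

```bash
cat >> h.py <<'E'
TR=np.array([0.5407,0.3661]); TH=0.6353
def tray(p):
    c,s=np.cos(TH),np.sin(TH); d=np.asarray(p)[...,:2]-TR
    return np.concatenate([np.stack([d@[c,s],d@[-s,c]],-1),np.asarray(p)[...,2:3]],-1)
def world(x,y,z):
    c,s=np.cos(TH),np.sin(TH); return np.array([TR[0]+c*x-s*y,TR[1]+s*x+c*y,z])
def goal(pos,Rm):
    """shift (tool axes) and turn deg from present"""
    o=ctrl.get_obs(); A=R.from_rotvec(o['tool_rot'])
    sh=A.inv().apply(np.asarray(pos)-o['tool_pos']); t=(A.inv()*R.from_matrix(Rm)).as_rotvec(degrees=True)
    print('t %.2f'%o['t'],'shift mm',np.round(sh*1000,1),'turn',np.round(t,1),'F',np.round(o['contact_force'],1),'open %.4f'%o['opening'])
def down(yaw):
    """tool x down, tool y at world azimuth yaw (rad)"""
    x=np.array([0,0,-1.]);y=np.array([np.cos(yaw),np.sin(yaw),0]);return np.stack([x,y,np.cross(x,y)],1)
E
python3 - <<'E'
from h import *
o=ctrl.get_obs(); print(np.round(R.from_rotvec(o['tool_rot']).as_matrix(),3))
P,im=cloud('scene','scene0')
for x in np.arange(.2,1,.1):
  r=[]
  for y in np.arange(-.7,.6,.1):
    m=(abs(P[...,0]-x)<.05)&(abs(P[...,1]-y)<.05); r.append('%6.2f'%np.nanmax(P[...,2][m]) if m.sum()>3 else '  --  ')
  print('%.1f'%x,' '.join(r))
m=(P[...,0]>.35)&(P[...,0]<.6)&(P[...,1]>-.5)&(P[...,1]<-.33)&(P[...,2]>.05)
q=P[m];print(len(q), q[:,1].max() if len(q) else '')
# tray-frame map: height max
T=tray(P)
for y in np.arange(-.085,.055,.01):
  print('%.3f'%y,' '.join('%3d'%(1000*np.nanmax(np.append(T[...,2][(abs(T[...,0]-x)<.006)&(abs(T[...,1]-y)<.006)],-.001))) for x in np.arange(-.13,.14,.012)))
for yaw in range(-180,180,30): print(yaw,end=' '); goal([.499,-.29,.2],down(np.radians(yaw)))
E
```

```text
[[-0.     0.336 -0.942]
 [ 0.002 -0.942 -0.336]
 [-1.    -0.002 -0.   ]]
0.2   0.35   0.44   0.39   --     --    -0.00   0.01   0.47   0.47   0.00   --     --     --  
0.3   --     0.44   --     --     --     --     --     0.27   0.27   --     --     --     --  
0.4   --     0.03   0.00   0.17   0.01   0.01   0.01   0.01   0.05   0.01   0.04   0.01   0.03
0.5   0.15   0.15   0.15   0.17   0.08   0.04   0.05   0.05   0.05   0.05   0.06   0.05   0.03
0.6   0.15   0.15   0.15   0.15   0.21   0.12   0.05   0.04   0.02   0.03   0.04   0.07   0.04
0.7   --     0.15   0.15   0.15   0.20   0.12   0.03   0.06   0.07   0.03   0.03   0.04   0.04
0.8   --     0.15   0.15   0.15   0.02   0.17   0.17   0.03   0.05   0.05   0.03   0.04   0.04
0.9   --     0.08   0.15   0.15   0.12   0.17   0.17   0.22   0.23   0.17   0.04   0.04   0.04
2221 -0.3597302504904782
-0.085   2   4   4   3   5   6   5   4   4   4   5   2   5   3   4   4  23  26  26  26  26  26  27
-0.075   2  39  46  42  40  44  38   4   3   3   2   3   4   5   2   6   3  21  24  26  25  25  26
-0.065   3  46  48  32  36  48  48   5   3  
[... 1758 characters left out ...]
-372.4] turn [-40.4  -0.    0.1] F [0.4 0.1 0.2] open 0.0857
0 t 0.15 shift mm [  30.7 -183.6 -372.4] turn [-70.4  -0.1   0.1] F [0.4 0.1 0.2] open 0.0857
30 t 0.15 shift mm [  30.7 -183.6 -372.4] turn [-1.004e+02 -1.000e-01  1.000e-01] F [0.4 0.1 0.2] open 0.0857
60 t 0.15 shift mm [  30.7 -183.6 -372.4] turn [-1.304e+02 -1.000e-01  0.000e+00] F [0.4 0.1 0.2] open 0.0857
90 t 0.15 shift mm [  30.7 -183.6 -372.4] turn [-1.604e+02 -1.000e-01  0.000e+00] F [0.4 0.1 0.2] open 0.0857
120 t 0.15 shift mm [  30.7 -183.6 -372.4] turn [1.696e+02 1.000e-01 0.000e+00] F [0.4 0.1 0.2] open 0.0857
150 t 0.15 shift mm [  30.7 -183.6 -372.4] turn [1.396e+02 1.000e-01 1.000e-01] F [0.4 0.1 0.2] open 0.0857
```

```bash
python3 -m handwheel '[1,0,-0.184,-0.372,-70.4,0,0, 1,0,-0.184,-0.372,-70.4,0,0, 1,0,-0.184,-0.372,-70.4,0,0, 1,0,-0.184,-0.372,-70.4,0,0, 1,0,-0.184,-0.372,-70.4,0,0, 1,0,-0.184,-0.372,-70.4,0,0, 1,0,-0.184,-0.372,-70.4,0,0, 1,0,-0.184,-0.372,-70.4,0,0, 1,0,-0.184,-0.372,-70.4,0,0, 1,0,-0.184,-0.372,-70.4,0,0, 1,0.04,-0.184,-0.372,-70.4,0,0, 1,0.04,-0.184,-0.372,-70.4,0,0]' 40; python3 - <<'E'
from h import *
goal([.4993,-.2905,.043],down(0))
snap('wrist','w1')
P,im=cloud('wrist','w1')
m=(P[...,2]>.062)&(P[...,2]<.085)&(np.hypot(P[...,0]-.5,P[...,1]+.29)<.045); q=P[m]; print(len(q),q.mean(0),q.min(0),q.max(0))
E
```

```text
t: 1.15
tool_pos: [0.4971, -0.2861, 0.1847]
tool_rot: [1.206, 1.222, -1.209]
contact_force: [-1.9, 0.2, -2.2]
opening: 0.0853
t 1.15 shift mm [141.6   3.4   5.3] turn [ 0.3 -0.4  0.5] F [-1.9  0.2 -2.2] open 0.0853
2463 [ 0.49793821 -0.28967802  0.06976875] [ 0.4713348  -0.31696235  0.06206998] [ 0.52460082 -0.26469442  0.07251232]
```

View pics/w1.png

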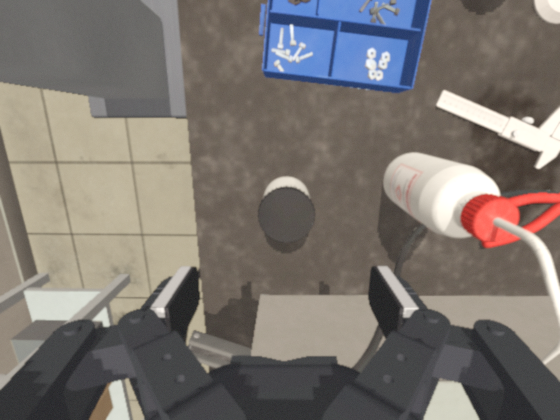

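The lid's centre is at about (287,215), between the open fingers. The wash bottle, to the right, is clear. I'll descend and grip.

```bash
python3 -m handwheel '[1,0.04,0.0026,0.0053,0.3,0,0.3, 1,0.08,0.0026,0.0053,0.3,-0.4,0.5, 1,0.12,0.0026,0.0053,0.3,-0.4,0.5, 1,0.142,0.0026,0.0053,0.3,-0.4,0.5, 1,0.142,0.0026,0.0053,0.3,-0.4,0.5, 0.3,0.142,0.0026,0.0053,0.3,-0.4,0.5, 0.3,0.142,0.0026,0.0053,0.3,-0.4,0.5, 0.3,0.142,0.0026,0.0053,0.3,-0.4,0.5, 0.3,0.142,0.0026,0.0053,0.3,-0.4,0.5, 0.3,0.142,0.0026,0.0053,0.3,-0.4,0.5,0.3,0.142,0.0026,0.0053,0.3,-0.4,0.5]' 40; python3 -c "
from h import *
goal([.49,-.29,.043],down(0)); snap('wrist','w2')"
```

```text
t: 2.12
tool_pos: [0.5033, -0.2976, 0.0533]
tool_rot: [1.211, 1.188, -1.208]
contact_force: [-1.1, -1.0, 7.2]
opening: 0.0524
t 2.12 shift mm [ 10.1 -13.5  -7.7] turn [-0.3  0.7 -0.8] F [-1.1 -1.   7.2] open 0.0524
```

View pics/w2.png

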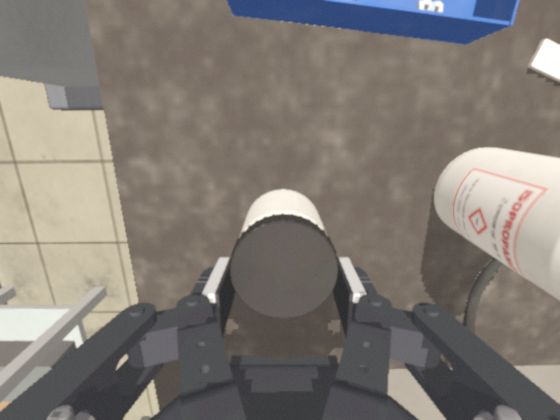

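The fingers hold the jar's lid, but about 10 mm too high and 7 mm off to the side. My shift was taken while the arm was still settling. I'll open, let it settle and regrip.

```bash
python3 -m handwheel '[1,0,0,0,0,0,0, 1,0,0,0,0,0,0,1,0,0,0,0,0,0]'; python3 - <<'E'
from h import *
snap('wrist','w3')
P,im=cloud('wrist','w3')
m=(P[...,2]>.062)&(P[...,2]<.085)&(np.hypot(P[...,0]-.5,P[...,1]+.29)<.03); q=P[m]; print(len(q),q.mean(0),q.min(0),q.max(0))
goal([.499,-.29,.043],down(0))
E
```

```text
t: 2.42
tool_pos: [0.5013, -0.2956, 0.0497]
tool_rot: [1.211, 1.195, -1.209]
contact_force: [-0.3, 0.1, 0.4]
opening: 0.0849
9064 [ 0.50240693 -0.28803727  0.0697547 ] [ 0.47558449 -0.31791412  0.06202678] [ 0.52929716 -0.26369635  0.07254321]
t 2.47 shift mm [ 6.3 -2.2 -5.5] turn [-0.3  0.4 -0.5] F [-0.4  0.2  0.3] open 0.0856
```

```bash
python3 -m handwheel '[1,0.009,0.001,-0.005,-0.3,0.4,-0.5, 1,0.009,0.001,-0.005,-0.3,0.4,-0.5, 1,0.009,0.001,-0.005,-0.3,0.4,-0.5, 1,0.009,0.001,-0.005,-0.3,0.4,-0.5, 0.3,0.009,0.001,-0.005,-0.3,0.4,-0.5, 0.3,0.009,0.001,-0.005,-0.3,0.4,-0.5, 0.3,0.009,0.001,-0.005,-0.3,0.4,-0.5, 0.3,0.009,0.001,-0.005,-0.3,0.4,-0.5, 0.3,0.009,0.001,-0.005,-0.3,0.4,-0.5]' 40; python3 -c "
from h import *
goal([.5024,-.2906,.041],down(0))"
```

```text
t: 3.22
tool_pos: [0.5026, -0.2909, 0.0408]
tool_rot: [1.209, 1.208, -1.208]
contact_force: [-0.5, -0.8, 1.0]
opening: 0.0527
t 3.22 shift mm [-0.2 -0.2 -0.3] turn [ 0.  0. -0.] F [-0.5 -0.8  1. ] open 0.0527
```

```bash
python3 -m handwheel '[0.3,-0.04,0,0,0,0,0, 0.3,-0.08,0,0,0,0,0, 0.3,-0.11,0,-0.02,-5,0,0, 0.3,-0.11,0.01,-0.06,-12,0,0, 0.3,-0.11,0.01,-0.1,-19,0,0, 0.3,-0.11,0.02,-0.14,-26,0,0, 0.3,-0.11,0.02,-0.18,-33,0,0, 0.3,-0.11,0.03,-0.22,-40,0,0, 0.3,-0.11,0.03,-0.26,-47,0,0, 0.3,-0.11,0.03,-0.3,-53.6,0,0, 0.3,-0.11,0.04,-0.34,-53.6,0,0, 0.3,-0.11,0.04,-0.38,-53.6,0,0]' 40; python3 -c "
from h import *
p=world(.043,0,.15);print(p)
goal(p,down(TH-np.pi/2))"
```

```text
t: 4.22
tool_pos: [0.5423, 0.0913, 0.1502]
tool_rot: [0.497, 1.512, -0.497]
contact_force: [0.7, -1.4, -1.2]
opening: 0.0526
[0.57531043 0.39161702 0.15      ]
t 4.22 shift mm [   0.3  261.4 -151.4] turn [ 1.072e+02 -0.000e+00 -1.000e-01] F [ 0.7 -1.4 -1.2] open 0.0526
```

```bash
python3 -m handwheel '[0.3,0,0.03,-0.015,-7,0,0, 0.3,0,0.06,-0.03,-14,0,0, 0.3,0,0.09,-0.05,-21,0,0, 0.3,0,0.12,-0.07,-28,0,0, 0.3,0,0.15,-0.085,-35,0,0, 0.3,0,0.18,-0.1,-42,0,0, 0.3,0,0.21,-0.12,-49,0,0, 0.3,0,0.24,-0.14,-56,0,0, 0.3,0,0.261,-0.151,-63,0,0, 0.3,0,0.261,-0.151,-70,0,0, 0.3,0,0.261,-0.151,-72.8,0,0,0.3,0,0.261,-0.151,-72.8,0,0]'
python3 -m handwheel '[0.3,0,0,0,0,0,0,0.3,0,0,0,0,0,0]'
python3 - <<'E'
from h import *
snap('wrist','w4')
goal(world(.043,0,.15),down(TH+np.pi/2))
P,im=cloud('wrist','w4'); T=tray(P)
for y in np.arange(-.085,.055,.01):
  print('%.3f'%y,' '.join('%3d'%(1000*np.nanmax(np.append(T[...,2][(abs(T[...,0]-x)<.006)&(abs(T[...,1]-y)<.006)],-.001))) for x in np.arange(-.13,.14,.012)))
E
```

```text
t: 5.22
tool_pos: [0.5746, 0.3896, 0.1494]
tool_rot: [-0.5, 1.514, 0.499]
contact_force: [0.2, -0.2, -1.6]
opening: 0.0528
t: 5.38
tool_pos: [0.575, 0.3887, 0.1499]
tool_rot: [-0.497, 1.514, 0.497]
contact_force: [0.3, -0.8, -1.0]
opening: 0.0528
t 5.43 shift mm [0.1 2.3 1.9] turn [-0. -0. -0.] F [-0.   0.3 -1.2] open 0.0527
-0.085   1   1   1   1   1   1   1   1   1   1   1   1   1   1   1   1  22  23  23  23  23  -1  -1
-0.075   1  41  39  38  37  41   1   1   1   1   1   1   1 241   0   1   1  22  22  22  -1  -1  -1
-0.065   0  48  47  33  33  48  42   1   0   1   1   1   1 245   0 215   0   1   0  20  -1  -1  -1
-0.055   1  62  61  61  61  61  42  28  29  28  28   1   1 245 241 231   0   1   1   0   0  -1  -1
-0.045   1  62  61  61  61  61  41  34  34  35  35   1   0 243 238 220   0   0   0  -1  -1  -1  -1
-0.035   2  47  49  49  47  47  39  40  40  39  39  39  39 243 234 191   0  -1  -1  -1  -1  -1  -1
-0.025  26  44  45  45  45  55  39  40  39  39  39  39 250 250 234 191 179  -1  -1  -1  -1  -1  -1
-0.015  26  43  44  44  44  55   5   4   5   5   5   5 250 250 180 180 180  -1  -1  -1  -1  -1  -1
-0.005  15  39   5   4  37  55   5   5   5   5   5   5 249 249 181 180 180  -1  -1  -1  -1  -1  -1
0.005  15  39   5   5  38  55   5   5   5   5   5   4 251 250 180 181 180  -1  -1  -1  -1  -1  -1
0.015  19  39   5   4  37  54   5   5   4   4   5   5 251 250 181 181 180  -1  -1  -1  -1  -1  -1
0.025  26  40   6   5  37  55   6  38  37  37  37  37  37 246 240 191  -1  -1  -1  -1  -1  -1  -1
0.035   1  39  40  40  40  54  39  39  40  39  39  39  39 221 209 209  39   0  -1  -1  -1  -1  -1
0.045   1   1   1   1   1   1   1   1   1   1   1   1   1 245 239 231   1   0   0   0   0  -1  -1
0.055   1   1   1   1   1   1   0   1   1   1   0   0   1 245 238 231   1   0   0   0   0  -1  -1
```

View pics/w4.png

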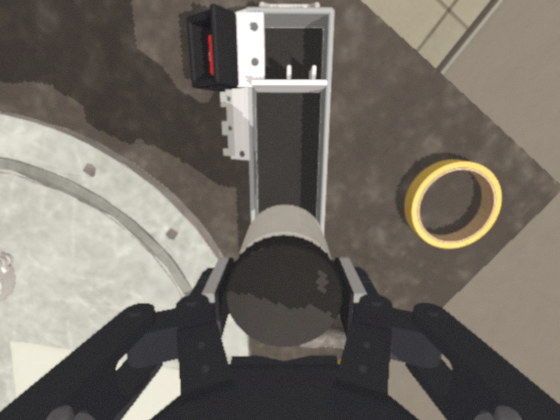

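The jar hangs over the tray. The divider is at about v=85 and the tab at about (212,50). I'll refine the tray pose from this cloud, which has less noise.

```bash
python3 - <<'E'
from h import *
P,im=cloud('wrist','w4'); T=tray(P)
rim=(T[...,2]>.035)&(T[...,2]<.043)
for lo,hi in((-.05,-.02),(-.02,.01),(.05,.09)):
  for s in(1,-1):
    m=rim&(T[...,0]>lo)&(T[...,0]<hi)&(s*T[...,1]>.024)&(s*T[...,1]<.04); y=T[...,1][m]
    if len(y)>5: print(lo,s,len(y),np.round(np.percentile(y,[2,50,98])*1000,1))
m=rim&(abs(T[...,1])<.02)&(T[...,0]<-.1); print('end x',np.round(np.percentile(T[...,0][m]*1000,[2,50,98]),1))
m=(T[...,2]>.046)&(T[...,2]<.06)&(abs(T[...,1])<.02)&(abs(T[...,0]+.065)<.03)
for a,b in((-.02,-.01),(-.005,.005),(.01,.02)):
  k=m&(T[...,1]>a)&(T[...,1]<b); print('div',np.round(np.percentile(T[...,0][k]*1000,[2,50,98]),1))
# jar in hand
m=(T[...,2]>.17)&(T[...,2]<.19)&(abs(T[...,0]-.043)<.04)&(abs(T[...,1])<.0265); q=T[m]
print('jar',np.round(np.percentile(q,[0,50,100],axis=0)*1000,1))
# tab
f=im.astype(int); r=(f[...,2]>120)&(f[...,1]<60)&(f[...,0]<60)&(abs(T[...,0]+.09)<.05)&(abs(T[...,1]+.06)<.04); print('tab',np.round(T[r].mean(0)*1000,1),np.round(np.percentile(T[r],[1,99],axis=0)*1000,1))
E
```

```text
-0.05 1 211 [31.  32.9 35.4]
-0.05 -1 373 [-37.5 -32.5 -28.6]
-0.02 1 183 [30.8 32.8 35. ]
-0.02 -1 265 [-38.5 -31.8 -28.8]
0.05 1 31 [30.9 33.1 34.6]
end x [-121.5 -119.1 -103.5]
div [-68.2 -66.  -64.6]
div [-68.2 -66.  -64.5]
div [-68.2 -65.9 -64.5]
jar [[ 12.  -26.5 170. ]
 [ 35.3  -1.  179.2]
 [ 65.4  26.5 190. ]]
tab [-91.5 -62.1  27.8] [[-105.4  -64.7   21.6]
 [ -76.9  -54.2   57.9]]
```

```bash
sed -i 's/^TR=.*/TR=np.array([0.5398,0.3662])/' h.py; python3 -c "
from h import *
print(tray(ctrl.get_obs()['tool_pos']))
goal(world(.044,0,.076),down(TH+np.pi/2))"
```

```text
Traceback (most recent call last):
  File "h.py", line 25, in tray
    c,s=np.cos(TH),np.sin(TH); d=np.asarray(p)[...,:2]-TR
               ^^
NameError: name 'TH' is not defined. Did you mean: 'TR'?
```

```bash
sed -i 's/^TR=.*/TR=np.array([0.5398,0.3662]); TH=0.6353/' h.py; python3 -c "
from h import *
print(tray(ctrl.get_obs()['tool_pos']))
goal(world(.044,0,.076),down(TH+np.pi/2))"
```

```text
[ 0.04172832 -0.00287889  0.15006309]
t 5.43 shift mm [74.1  2.9  2.3] turn [-0. -0. -0.] F [-0.   0.3 -1.2] open 0.0527
```

```bash
python3 -m handwheel '[0.3,0.03,0.0029,0.0023,0,0,0, 0.3,0.06,0.0029,0.0023,0,0,0, 0.3,0.066,0.0029,0.0023,0,0,0, 0.3,0.066,0.0029,0.0023,0,0,0, 0.3,0.066,0.0029,0.0023,0,0,0]'
python3 - <<'E'
from h import *
print(tray(ctrl.get_obs()['tool_pos']))
snap('wrist','w5');snap('scene','s5')
goal(world(.044,0,.046),down(TH+np.pi/2))
im=np.load('pics/s5.npz')['im']; cv2.imwrite('pics/s5c.png',cv2.resize(im[150:290,310:450],None,fx=4,fy=4,interpolation=2))
E
```

```text
t: 5.85
tool_pos: [0.5754, 0.3925, 0.0846]
tool_rot: [-0.498, 1.513, 0.497]
contact_force: [0.4, 0.1, -0.8]
opening: 0.0525
[4.42878063e-02 7.82748438e-05 8.46228516e-02]
t 5.95 shift mm [40.9  0.1 -2. ] turn [0.  0.2 0. ] F [ 0.2  0.3 -0.7] open 0.0529
```

View pics/w5.png

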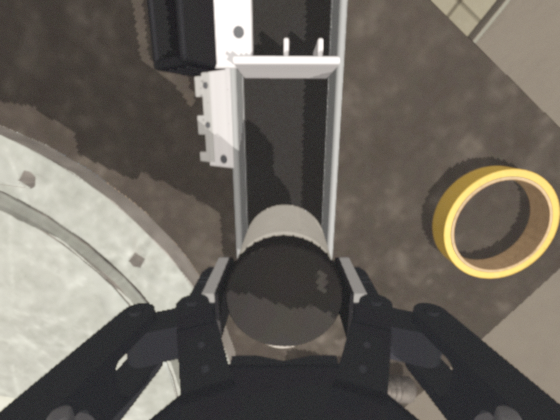

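View pics/s5c.png

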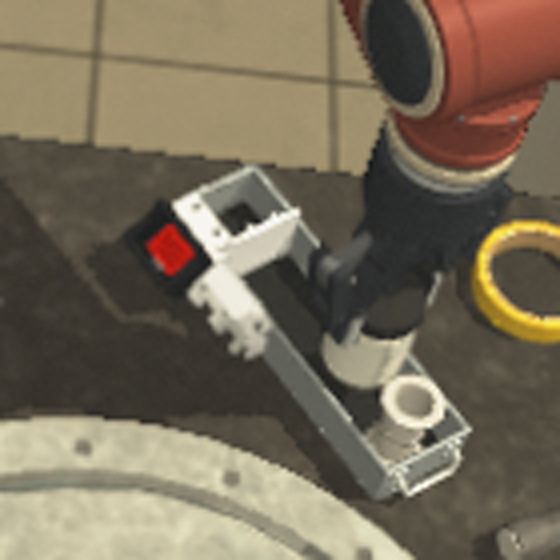

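```bash
python3 -m handwheel '[0.3,0.01,0,-0.003,0,0,0, 0.3,0.02,0,-0.003,0,0,0, 0.3,0.028,0,-0.003,0,0,0, 0.3,0.034,0,-0.003,0,0,0, 0.3,0.038,0,-0.003,0,0,0, 0.3,0.038,0,-0.003,0,0,0]'
python3 - <<'E'
from h import *
print(tray(ctrl.get_obs()['tool_pos']))
goal(world(.043,0,.044),down(TH+np.pi/2))
E
```

```text
t: 6.45
tool_pos: [0.572, 0.3905, 0.0445]
tool_rot: [-0.499, 1.515, 0.498]
contact_force: [-0.6, -0.4, -1.9]
opening: 0.053
[0.04034673 0.00047933 0.0444583 ]
t 6.45 shift mm [ 0.5 -0.5  2.7] turn [ 0.  -0.1 -0. ] F [-0.6 -0.4 -1.9] open 0.0530
```

Now at 0.0445. I'll release, then rise.

```bash
python3 -m handwheel '[0.3,0.001,0,0,0,0,0, 0.3,0.001,0,0,0,0,0, 0.85,0.001,0,0,0,0,0, 0.85,0.001,0,0,0,0,0, 0.85,0,0,0,0,0,0, 0.85,-0.03,0,0,0,0,0, 0.85,-0.07,0,0,0,0,0, 0.85,-0.11,0,0,0,0,0, 0.85,-0.11,0,0,0,0,0, 0.85,-0.11,0,0,0,0,0]'
python3 - <<'E'
from h import *
snap('wrist','w6')
P,im=cloud('wrist','w6'); T=tray(P)
m=(T[...,2]>.066)&(T[...,2]<.08)&(abs(T[...,0]-.04)<.04)&(abs(T[...,1])<.035); q=T[m]
print('jar',len(q),np.round(np.percentile(q,[1,50,99],axis=0)*1000,1))
# reducer
P,im=cloud('scene','s5'); m=(P[...,2]>.04)&(P[...,2]<.055)&(np.hypot(P[...,0]-.452,P[...,1]-.123)<.03);print(P[m].mean(0))
goal([.4525,.1225,.1],down(TH))
E
```

```text
t: 7.28
tool_pos: [0.5753, 0.3924, 0.1621]
tool_rot: [-0.496, 1.503, 0.499]
contact_force: [-0.0, -0.2, 0.3]
opening: 0.0724
jar 3003 [[ 14.7 -24.1  68.2]
 [ 38.2   0.7  72.8]
 [ 63.4  24.9  74.4]]
[0.4521215  0.12256298 0.04470937]
t 7.33 shift mm [  57.7 -144.3 -257.6] turn [90.   0.2 -0.1] F [ 0.1  0.7 -1.3] open 0.0729
```

View pics/w6.png

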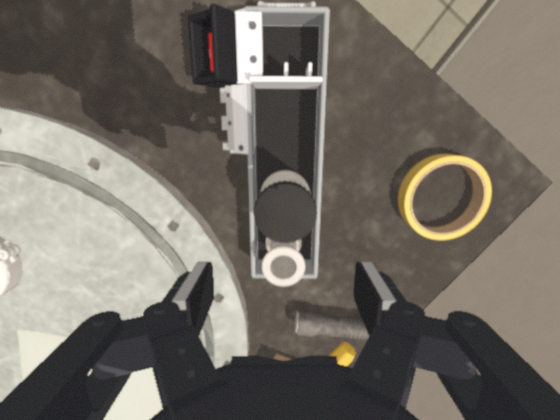

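The jar stands in the tray, centred at tray (0.039, 0.0005) with its top at 73.5 mm. Next I'll fetch the reducer.

```bash
python3 -m handwheel '[0.8,0,-0.02,-0.03,7.1,0,0, 0.8,0,-0.04,-0.06,14.2,0,0, 0.8,0,-0.06,-0.1,21.3,0,0, 0.8,0,-0.08,-0.14,28.4,0,0, 0.8,0.01,-0.1,-0.18,35.5,0,0, 0.8,0.02,-0.12,-0.21,42.6,0,0, 0.8,0.03,-0.14,-0.24,49.7,0,0, 0.8,0.04,-0.144,-0.257,56.8,0,0, 0.8,0.05,-0.144,-0.257,63.9,0,0, 0.8,0.05,-0.144,-0.257,71,0,0, 0.8,0.05,-0.144,-0.257,78,0,0,0.8,0.05,-0.144,-0.257,85,0,0]'
python3 -m handwheel '[0.8,0,0,0,5,0,0, 0.8,0,0,0,5,0,0,0.8,0,0,0,5,0,0]'
python3 - <<'E'
from h import *
snap('wrist','w7')
P,im=cloud('wrist','w7'); m=(P[...,2]>.04)&(P[...,2]<.055)&(np.hypot(P[...,0]-.452,P[...,1]-.123)<.03);q=P[m]
c=(np.percentile(q,1,axis=0)+np.percentile(q,99,axis=0))/2;print(q.mean(0),c,np.ptp(q,0))
goal([c[0],c[1],.031],down(TH))
E
```

```text
t: 8.33
tool_pos: [0.4499, 0.1221, 0.104]
tool_rot: [0.666, 1.469, -0.669]
contact_force: [0.7, 0.5, 0.8]
opening: 0.0684
t: 8.58
tool_pos: [0.4506, 0.1224, 0.1048]
tool_rot: [0.727, 1.448, -0.729]
contact_force: [0.1, -0.4, -1.0]
opening: 0.0678
[0.45129856 0.12204916 0.04449112] [0.45131492 0.12209142 0.04349851] [0.03018824 0.02982698 0.0065678 ]
t 8.63 shift mm [74.1  0.4  0.6] turn [ 0.2 -0.1  0.1] F [ 0.4 -0.5  0.5] open 0.0678
```

View pics/w7.png

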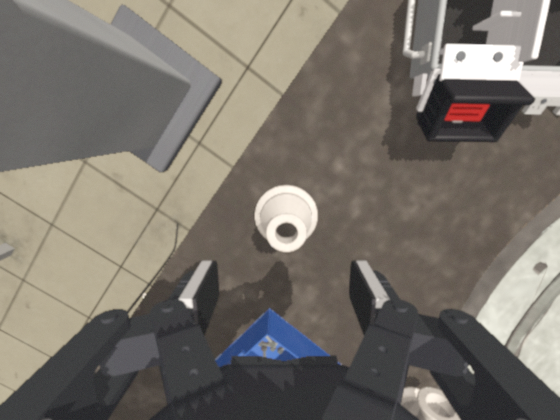

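The reducer neck's centre is at (287,232) between the jaws, with nothing in the way.

```bash
python3 -m handwheel '[0.8,0.03,0.0005,0.0006,0,0,0, 0.8,0.055,0.0005,0.0006,0,0,0, 0.8,0.074,0.0005,0.0006,0,0,0, 0.8,0.074,0.0005,0.0006,0,0,0, 0.8,0.074,0.0005,0.0006,0,0,0, 0.1,0.074,0.0005,0.0006,0,0,0, 0.1,0.074,0.0005,0.0006,0,0,0,0.1,0.074,0.0005,0.0006,0,0,0, 0.1,0.074,0.0005,0.0006,0,0,0,0.1,0.074,0.0005,0.0006,0,0,0,0.1,0.074,0.0005,0.0006,0,0,0]' 50
python3 -c "
from h import *
snap('wrist','w8'); goal([.4513,.1221,.031],down(TH))"
```

```text
t: 9.55
tool_pos: [0.4537, 0.1224, 0.0342]
tool_rot: [0.73, 1.443, -0.728]
contact_force: [-0.8, -1.6, 5.2]
opening: 0.0256
t 9.60 shift mm [ 3.2 -2.2 -1.2] turn [ 0.1  0.1 -0.1] F [-1.6 -0.6  5.6] open 0.0255
```

View pics/w8.png

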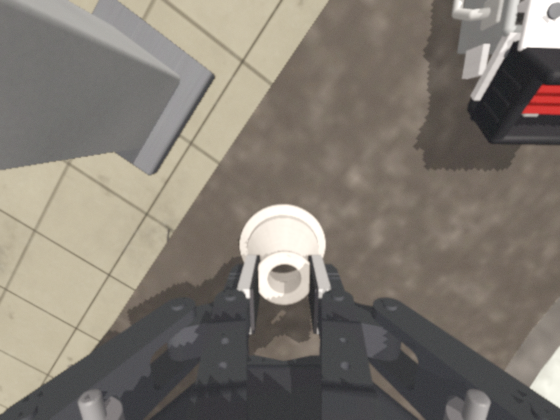

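```bash
python3 -m handwheel '[0.1,-0.02,0,0,0,0,0, 0.1,-0.06,0,0,0,0,0, 0.1,-0.1,0,0,0,0,0, 0.1,-0.1,0,0,0,0,0, 0.1,-0.1,0,0,0,0,0]' 60
python3 -c "
from h import *
snap('wrist','w9'); im,d,p,o=snap('side','sd9'); cv2.imwrite('pics/sd9c.png',cv2.resize(im[100:300,150:350],None,fx=3,fy=3,interpolation=2))
print(o['tool_pos'],tray(o['tool_pos'])); goal(world(-.0257,0,.13),down(TH))"
```

```text
t: 10.02
tool_pos: [0.4548, 0.1226, 0.136]
tool_rot: [0.732, 1.438, -0.725]
contact_force: [-0.7, 0.2, -1.8]
opening: 0.025
[0.4529697  0.12241026 0.13334746] [-0.21455863 -0.14469808  0.13334746]
t 10.12 shift mm [   1.5  190.  -144. ] turn [ 0. -0.  0.] F [-0.3 -0.4 -0.8] open 0.0248
```

View pics/sd9c.png

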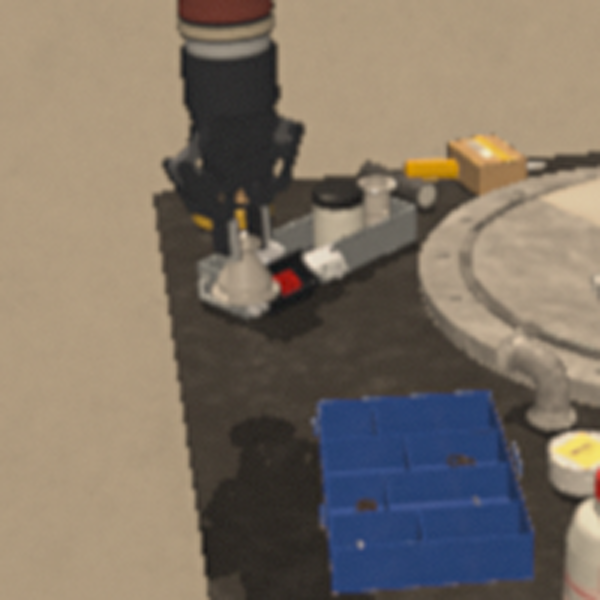

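View pics/w9.png

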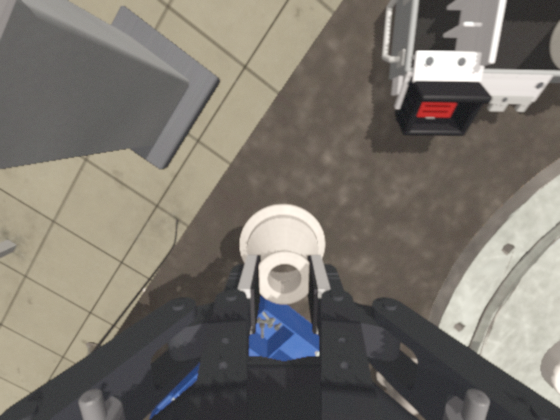

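```bash
python3 -m handwheel '[0.1,0,0.03,-0.023,0,0,0, 0.1,0,0.06,-0.046,0,0,0, 0.1,0,0.09,-0.068,0,0,0, 0.1,0,0.12,-0.091,0,0,0, 0.1,0,0.15,-0.114,0,0,0, 0.1,0,0.18,-0.136,0,0,0, 0.1,0,0.19,-0.144,0,0,0, 0.1,0,0.19,-0.144,0,0,0, 0.1,0,0.19,-0.144,0,0,0, 0.1,0,0.19,-0.144,0,0,0]'
python3 - <<'E'
from h import *
im,d,p,o=snap('wrist','w10'); t=tray(o['tool_pos']); print(t)
P,im=cloud('wrist','w10'); T=tray(P)
z0=t[2]+.0108 # reducer top
m=(abs(T[...,2]-z0)<.006)&(np.hypot(T[...,0]-t[0],T[...,1]-t[1])<.025); q=T[m]; print('neck top',len(q),np.round(np.percentile(q,[1,50,99],axis=0)*1000,1))
m=(abs(T[...,2]-(t[2]-.0342+.008))<.006)&(np.hypot(T[...,0]-t[0],T[...,1]-t[1])<.035); q=T[m]; print('flange',len(q),np.round(np.percentile(q,[1,50,99],axis=0)*1000,1))
rim=(T[...,2]>.035)&(T[...,2]<.043)
for s in(1,-1):
    m=rim&(T[...,0]>-.06)&(T[...,0]<.1)&(s*T[...,1]>.024)&(s*T[...,1]<.04); y=T[...,1][m]
    if len(y)>5: print(s,len(y),np.round(np.percentile(y,[2,50,98])*1000,1))
m=(T[...,2]>.046)&(T[...,2]<.06)&(abs(T[...,1])<.02)&(abs(T[...,0]+.065)<.02);print('div',np.round(np.percentile(T[...,0][m]*1000,[2,50,98]),1))
m=(T[...,2]>.066)&(T[...,2]<.08)&(abs(T[...,0]-.04)<.04)&(abs(T[...,1])<.035); q=T[m]
print('jar',len(q),np.round(np.percentile(q,[1,50,99],axis=0)*1000,1))
goal(world(-.0257,0,.07),down(TH))
E
```

```text
t: 10.95
tool_pos: [0.5187, 0.3496, 0.1305]
tool_rot: [0.727, 1.446, -0.732]
contact_force: [-0.2, 0.5, -1.8]
opening: 0.025
[-0.02689347 -0.0008477   0.13049044]
neck top 2232 [[-49.8 -14.1 135.8]
 [-27.6   5.2 141.2]
 [ -4.   14.3 146.8]]
flange 1880 [[-55.5 -20.7  98.5]
 [-29.6  16.6 101.9]
 [ -2.8  26.9 110.2]]
1 1171 [25.6 32.4 34.5]
-1 249 [-33.6 -30.7 -28.9]
div [-67.9 -65.4 -63.9]
jar 3940 [[ 14.3 -22.9  67.3]
 [ 39.    2.7  72.9]
 [ 64.3  26.1  74.3]]
t 11.00 shift mm [61.   1.2 -1.1] turn [-0.  -0.   0.1] F [-0.5 -0.2 -0.3] open 0.0251
```

View pics/w10.png

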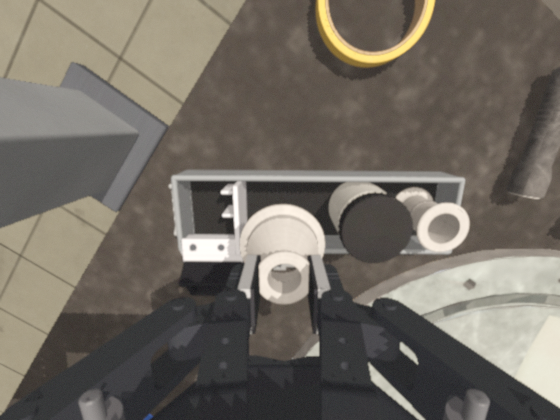

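```bash
python3 - <<'E'
from h import *
P,im=cloud('wrist','w10'); z=np.load('pics/w10.npz'); A=R.from_rotvec(z['tr'])
q=A.inv().apply(P.reshape(-1,3)-z['tp'])
for a in range(-110,5,8):
    m=(q[:,0]*1000>a)&(q[:,0]*1000<a+8)&(abs(q[:,1])<.12)&(abs(q[:,2])<.06)
    if m.sum()>3: k=q[m]*1000; print(a,m.sum(),np.round(np.percentile(k,[1,99],axis=0)[:,1:],0).tolist())
E
```

```text
-102 3487 [[-62.0, -20.0], [59.0, -12.0]]
-94 10873 [[-64.0, -19.0], [62.0, -4.0]]
-86 8923 [[-60.0, -17.0], [59.0, 6.0]]
-78 7704 [[-56.0, -17.0], [54.0, 12.0]]
-70 3911 [[-53.0, -17.0], [51.0, 12.0]]
-62 5596 [[-49.0, -12.0], [47.0, 12.0]]
-54 2543 [[-46.0, -14.0], [44.0, 11.0]]
-46 962 [[-39.0, -14.0], [37.0, 8.0]]
-38 896 [[-25.0, -11.0], [22.0, 11.0]]
-30 655 [[-27.0, -12.0], [25.0, 10.0]]
-22 547 [[-27.0, -11.0], [25.0, 10.0]]
-14 2044 [[-25.0, -15.0], [23.0, 13.0]]
-6 302 [[-19.0, -11.0], [17.0, 9.0]]
2 633 [[-15.0, -16.0], [12.0, -3.0]]
```

```bash
python3 -m handwheel '[0.1,0.02,0.0,-0.001,0,0,0, 0.1,0.045,0,-0.001,0,0,0, 0.1,0.06,0,-0.001,0,0,0, 0.1,0.06,0,-0.001,0,0,0, 0.1,0.06,0,-0.001,0,0,0]'
python3 - <<'E'
from h import *
im,d,p,o=snap('wrist','w11'); t=tray(o['tool_pos']); print(t)
P,im=cloud('wrist','w11'); T=tray(P)
m=(abs(T[...,2]-(t[2]-.0342+.01))<.002)&(np.hypot(T[...,0]-t[0],T[...,1]-t[1])<.035); q=T[m]; print('flange',len(q),np.round(np.percentile(q,[1,50,99],axis=0)*1000,1))
goal(world(-.027,0,.039),down(TH))
E
```

```text
t: 11.42
tool_pos: [0.5182, 0.3502, 0.0712]
tool_rot: [0.729, 1.446, -0.732]
contact_force: [0.2, -0.5, -1.4]
opening: 0.0245
[-2.68386438e-02 -3.96355707e-05  7.12272390e-02]
flange 256 [[-50.  -20.   45.1]
 [-27.4  17.3  47.1]
 [ -7.4  23.1  49. ]]
t 11.47 shift mm [33.9 -1.5 -0.1] turn [-0.  0. -0.] F [-0.4  0.6 -0.7] open 0.0246
```

View pics/w11.png

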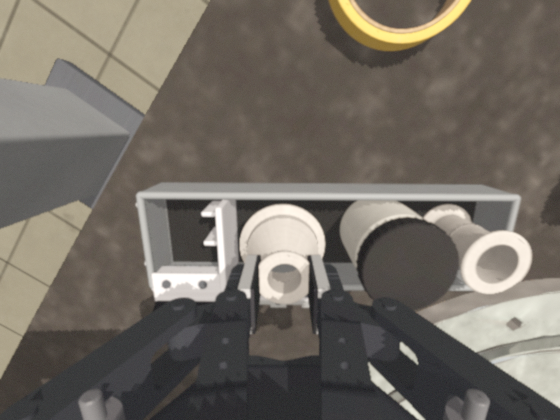

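```bash
python3 -m handwheel '[0.1,0.01,-0.001,0,0,0,0, 0.1,0.018,-0.001,0,0,0,0, 0.1,0.025,-0.001,0,0,0,0, 0.1,0.031,-0.001,0,0,0,0, 0.1,0.034,-0.001,0,0,0,0, 0.1,0.034,-0.001,0,0,0,0]'
python3 - <<'E'
from h import *
im,d,p,o=snap('wrist','w12'); t=tray(o['tool_pos']); print(t)
goal(world(-.027,0,.038),down(TH))
E
```

```text
t: 11.97
tool_pos: [0.5181, 0.3512, 0.0379]
tool_rot: [0.729, 1.446, -0.73]
contact_force: [0.0, 1.0, -1.1]
opening: 0.0249
[-0.02635243  0.00084111  0.03789718]
t 12.02 shift mm [ 0.1 -0.9  0.7] turn [0. 0. 0.] F [ 0.1 -0.8 -2.5] open 0.0249
```

View pics/w12.png

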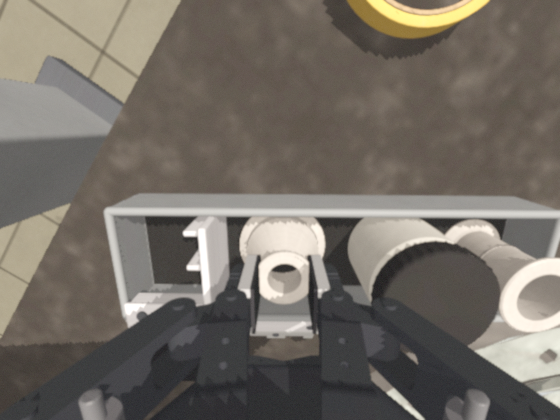

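```bash
python3 -m handwheel '[0.1,0.0015,0,0,0,0,0, 0.1,0.0015,0,0,0,0,0, 0.41,0.0015,0,0,0,0,0, 0.41,0.0015,0,0,0,0,0, 0.41,0.0015,0,0,0,0,0]'
python3 - <<'E'
from h import *
im,d,p,o=snap('wrist','w13'); t=tray(o['tool_pos']); print(t,o['opening'])
E
```

```text
t: 12.43
tool_pos: [0.5184, 0.3513, 0.0368]
tool_rot: [0.729, 1.445, -0.729]
contact_force: [-0.5, -0.6, -0.7]
opening: 0.0351
[-0.02605861  0.00066868  0.0367728 ] 0.03505850667457128
```

View pics/w13.png

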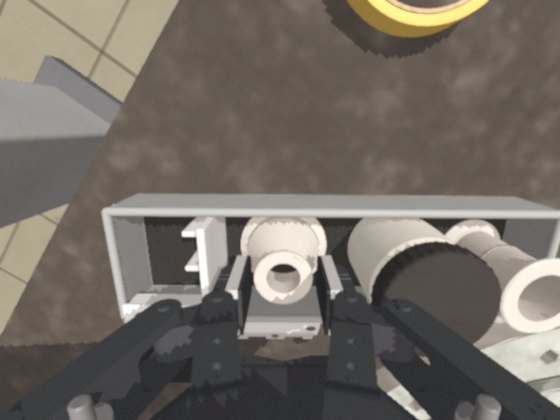

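The reducer is free and standing, with gaps visible on both sides of its neck. I'll rise and check.

```bash
python3 -m handwheel '[0.41,-0.02,0,0,0,0,0, 0.41,-0.05,0,0,0,0,0, 0.2,-0.09,0,0,0,0,0, 0,-0.13,0,0,0,0,0, 0,-0.16,0,0,0,0,0, 0,-0.16,0,0,0,0,0, 0,-0.16,0,0,0,0,0, 0,-0.16,0,0,0,0,0]'
python3 - <<'E'
from h import *
im,d,p,o=snap('wrist','w14'); print(tray(o['tool_pos']))
P,im=cloud('wrist','w14'); T=tray(P)
for n,x,lo,hi in(('jar',.04,.066,.08),('red',-.026,.044,.052),('nip',.094,.056,.07)):
  m=(T[...,2]>lo)&(T[...,2]<hi)&(np.hypot(T[...,0]-x,T[...,1])<(.034 if n=='jar' else .024)); q=T[m]; print(n,len(q),np.round(np.percentile(q,[1,50,99],axis=0)*1000,1).tolist())
m=(T[...,2]>.046)&(T[...,2]<.06)&(abs(T[...,1])<.02)&(abs(T[...,0]+.065)<.012);print('div',np.round(np.percentile(T[...,0][m]*1000,[2,50,98]),1))
f=im.astype(int); r=(f[...,2]>120)&(f[...,1]<60)&(f[...,0]<60)&(abs(T[...,0]+.09)<.03)&(abs(T[...,1]+.06)<.03); print('tab',r.sum(),np.round(np.nanmean(T[r],0)*1000,1),np.round(np.nanpercentile(T[r],[1,99],axis=0)*1000,1).tolist())
E
```

```text
t: 13.15
tool_pos: [0.518, 0.351, 0.1961]
tool_rot: [0.729, 1.445, -0.73]
contact_force: [-0.3, 0.1, -1.2]
opening: 0.0005
[-0.0265279   0.00071782  0.19614118]
jar 2342 [[14.5, -23.3, 68.0], [39.1, 2.1, 72.9], [64.1, 25.7, 74.6]]
red 435 [[-41.8, -12.6, 45.2], [-27.4, 1.4, 47.6], [-13.3, 15.4, 49.1]]
nip 841 [[74.8, -19.4, 56.8], [95.1, -0.9, 62.6], [113.1, 18.0, 64.3]]
div [-68.  -65.5 -64. ]
tab 0 [nan nan nan] [nan, nan, nan]<stdin>:7: RuntimeWarning: Mean of empty slice
  return np.nanmean(a, axis, out=out, keepdims=keepdims)
```

View pics/w14.png

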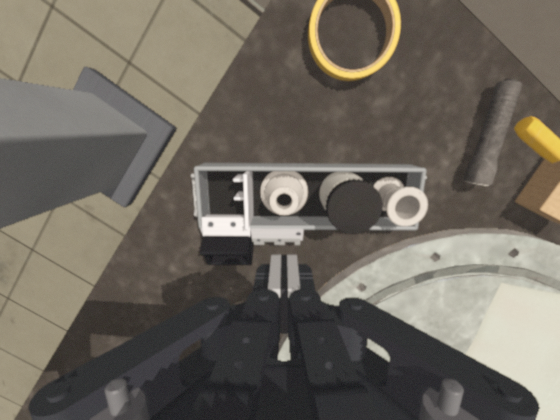

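Both parts stand in the compartment: jar at x≈0.039, reducer at x≈-0.027, divider unmoved. Now I'll locate the tab.

```bash
cat >> h.py <<'E'
N=np.array([0,-np.sin(np.radians(35)),np.cos(np.radians(35))])
def wv(v):
    c,s=np.cos(TH),np.sin(TH); return np.array([c*v[0]-s*v[1],s*v[0]+c*v[1],v[2]])
def Rtab():
    x=-wv(N); y=wv([1,0,0]); return np.stack([x,y,np.cross(x,y)],1)
E
python3 - <<'E'
from h import *
for n,f in(('scene','scene0'),('side','side0'),('wrist','w4'),('scene','s5')):
    P,im=cloud(n,f); T=tray(P); f=im.astype(int)
    r=(f[...,2]>110)&(f[...,1]<70)&(f[...,0]<70)&(abs(T[...,0]+.09)<.03)&(abs(T[...,1]+.06)<.03)
    q=T[r]; 
    if len(q)==0: continue
    b=np.array([0,N[2],-N[1]])  # in-plane y axis (up-slope)
    print(n,len(q),'mean',np.round(np.nanmean(q,0)*1000,1),'x',np.round(np.percentile(q[:,0],[2,98])*1000,1),'b',np.round(np.percentile(q@b,[2,50,98])*1000,1),'n',np.round(np.percentile(q@N,[2,50,98])*1000,1))
goal(world(-.0925,-.058,.028)+wv(N)*.10,Rtab())
E
```

```text
scene 93 mean [-90.6 -54.8  33.2] x [-108.8  -70.1] b [-37.6 -25.6 -13.4] n [50.  58.3 75.4]
side 46 mean [-87.6 -55.   35.6] x [-108.3  -73. ] b [-39.7 -24.2 -13.9] n [54.4 59.6 75. ]
wrist 136 mean [-88.9 -63.4  28.6] x [-103.1  -74.5] b [-41.6 -36.2 -12.2] n [55.6 59.  79.4]
scene 99 mean [-90.3 -53.6  57.5] x [-108.5  -68.8] b [-37.5 -25.3 219.6] n [ 51.5  58.4 379.9]
t 13.20 shift mm [ 85.1 -65.2 116.2] turn [-0.  35.   0.2] F [0.3 0.1 0. ] open -0.0001
```

```bash
python3 - <<'E'
from h import *
goal(world(-.090,-.0545,.0333)+wv(N)*.09,Rtab())
E
```

```text
t 13.20 shift mm [ 88.  -62.7 106.9] turn [-0.  35.   0.2] F [0.3 0.1 0. ] open -0.0001
```

```bash
python3 -m handwheel '[0,0,-0.02,0.035,0,7,0, 0,0.02,-0.04,0.07,0,14,0, 0,0.05,-0.06,0.1,0,21,0, 0,0.08,-0.063,0.107,0,28,0, 0,0.088,-0.063,0.107,0,35,0, 0,0.088,-0.063,0.107,0,35,0, 0,0.088,-0.063,0.107,0,35,0, 0,0.088,-0.063,0.107,0,35,0, 0,0.088,-0.063,0.107,0,35,0]'
python3 - <<'E'
from h import *
snap('wrist','w15')
P,im=cloud('wrist','w15'); T=tray(P); f=im.astype(int)
r=(f[...,2]>110)&(f[...,1]<70)&(f[...,0]<70)&(abs(T[...,0]+.09)<.03)&(abs(T[...,1]+.06)<.03)
q=T[r]; b=np.array([0,N[2],-N[1]])
if len(q): print(len(q),'mean',np.round(np.nanmean(q,0)*1000,1),'x',np.round(np.percentile(q[:,0],[2,98])*1000,1),'b',np.round(np.percentile(q@b,[2,50,98])*1000,1),'n',np.round(np.percentile(q@N,[2,50,98])*1000,1))
o=ctrl.get_obs();t=tray(o['tool_pos']);print('tcp',t,t@b,t@N)
goal(world(-.090,-.0545,.0333)+wv(N)*.09,Rtab())
E
```

```text
t: 13.95
tool_pos: [0.5316, 0.229, 0.1105]
tool_rot: [1.003, 1.989, -0.521]
contact_force: [0.2, -0.9, 1.1]
opening: 0.0001
793 mean [-90.6 -56.   32.4] x [-106.  -75.] b [-39.2 -27.1 -18.2] n [52.5 58.9 60.7]
tcp [-0.08782732 -0.10546045  0.11085789] -0.022802674590609532 0.15129909411514594
t 14.00 shift mm [ 2.8 -2.2  2.7] turn [ 0.3  0.2 -0. ] F [0.5 0.1 0.2] open 0.0002
```

View pics/w15.png

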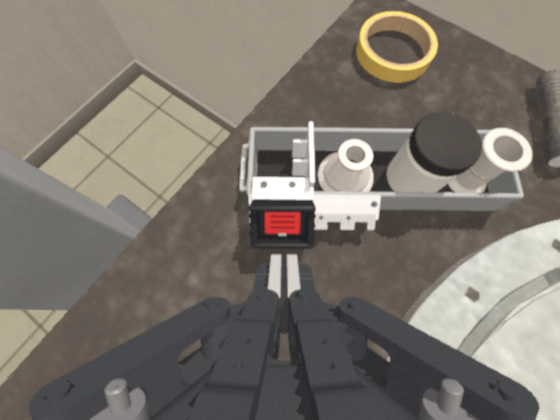

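The red tab is in full view at (283,222), its centre about x=-90.5. I'll measure the well walls, since clearance across the well is only ±3 mm.

```bash
python3 - <<'E'
from h import *
P,im=cloud('wrist','w15'); T=tray(P); b=np.array([0,N[2],-N[1]])
B=T@b*1000; n=T@N*1000; X=T[...,0]*1000
print('b profile at x -102..-80')
for k in range(-60,10,2):
    m=(abs(X+90.5)<11)&(B>=k)&(B<k+2)&(n>20)&(n<100)
    if m.sum(): print(k,m.sum(),np.round(np.percentile(n[m],[10,50,90]),1))
print('x profile')
for k in range(-122,-56,2):
    m=(abs(B+27)<7)&(X>=k)&(X<k+2)&(n>20)&(n<100)
    if m.sum(): print(k,m.sum(),np.round(np.percentile(n[m],[10,50,90]),1))
E
```

```text
b profile at x -102..-80
-60 43 [40.2 41.  41.6]
-46 15 [72.  72.6 72.8]
-44 58 [72.6 73.3 73.9]
-42 219 [56.  66.9 73. ]
-40 95 [52.9 57.8 69.3]
-38 22 [56.8 58.3 59. ]
-36 56 [57.9 58.9 59.6]
-34 49 [57.9 58.6 59.6]
-32 56 [58.3 59.4 60.3]
-30 60 [58.3 58.8 59.6]
-28 47 [58.7 59.  59.7]
-26 68 [58.1 59.1 60.1]
-24 51 [58.  59.  59.6]
-22 68 [58.1 59.2 60.3]
-20 59 [57.9 58.8 59.5]
-18 3 [59.6 59.8 59.9]
-12 62 [78.1 79.  79.9]
-10 80 [78.5 79.1 79.9]
-8 260 [57.1 70.  78.6]
-6 71 [54.8 55.9 56.8]
-4 78 [53.3 54.1 55.3]
-2 69 [51.3 52.7 54. ]
0 68 [50.3 51.5 52.6]
2 70 [48.7 50.1 51.8]
4 67 [47.1 48.7 50.7]
6 67 [46.2 47.  48.2]
8 25 [45.1 45.8 46.4]
x profile
-120 4 [48.7 49.6 50.9]
-118 14 [69.1 71.5 72.5]
-116 39 [72.4 73.2 74. ]
-114 43 [72.6 73.3 74. ]
-112 71 [53.  70.3 73.1]
-110 31 [51.7 52.8 53.7]
-108 46 [52.3 53.1 53.8]
-106 24 [57.8 58.5 59.3]
-104 38 [57.9 58.7 59.6]
-102 31 [58.4 58.9 60. ]
-100 46 [58.3 59.  60.2]
-98 31 [58. 59. 60.]
-96 32 [58.2 59.  59.8]
-94 46 [58.1 58.9 60. ]
-92 30 [58.2 59.  59.8]
-90 32 [58.4 59.2 59.8]
-88 45 [58.3 59.3 60.2]
-86 32 [58.  58.8 60.2]
-84 35 [58.4 58.8 59.8]
-82 45 [58.  59.1 60.1]
-80 31 [58.3 58.9 60. ]
-78 38 [58.5 59.1 59.7]
-76 30 [52.4 53.4 58.4]
-74 39 [52.4 53.1 53.7]
-72 66 [52.5 63.  71.9]
-70 37 [72.3 73.1 74.1]
-68 43 [72.6 73.1 74.1]
-66 25 [70.6 72.7 73.7]
-64 3 [66.3 68.9 69. ]
-62 27 [49.6 50.5 51.9]
-60 35 [49.7 50.5 51.4]
-58 35 [50.  50.7 52. ]
```

```bash
cat >> h.py <<'E'
Bv=np.array([0,N[2],-N[1]])
def tg(x,b,n):
    v=Bv*b+N*n; return world(x,v[1],v[2])
def st():
    o=ctrl.get_obs(); t=tray(o['tool_pos']); F=np.array(o['contact_force']); c,s=np.cos(TH),np.sin(TH)
    Ft=np.array([c*F[0]+s*F[1],-s*F[0]+c*F[1],F[2]])
    print('t %.2f x %.1f b %.1f n %.1f | F x %.1f b %.1f n %.1f'%(o['t'],t[0]*1e3,t@Bv*1e3,t@N*1e3,Ft[0],Ft@Bv,Ft@N))
E
python3 - <<'E'
from h import *
q=cloud('wrist','w15')[0].reshape(-1,3); z=np.load('pics/w15.npz'); q=R.from_rotvec(z['tr']).inv().apply(q-z['tp'])*1000
for a in range(-24,10,4):
    m=(q[:,0]>a)&(q[:,0]<a+4)&(abs(q[:,1])<30)&(abs(q[:,2])<30)
    if m.sum()>3: print(a,m.sum(),np.round(np.percentile(q[m],[1,99],axis=0)[:,1:],1).tolist())
st(); goal(tg(-.0905,-.0265,.085),Rtab())
E
```

```text
-24 247 [[-14.4, -11.5], [12.0, -6.1]]
-20 206 [[-14.5, -11.4], [12.4, -6.3]]
-16 213 [[-14.4, -11.5], [12.3, -6.3]]
-12 183 [[-14.0, -11.5], [11.7, -6.3]]
-8 118 [[-12.5, -11.4], [10.5, -6.5]]
-4 4 [[-7.4, -10.7], [3.2, -10.6]]
t 14.00 x -87.8 b -22.8 n 151.3 | F x 0.5 b -0.0 n 0.3
t 14.00 shift mm [66.3 -2.7  3.5] turn [ 0.3  0.2 -0. ] F [0.5 0.1 0.2] open 0.0002
```

```bash
python3 -m handwheel '[0,0.02,-0.0022,0.0038,0.3,0.2,0, 0,0.04,-0.0022,0.0038,0.3,0.2,0, 0,0.06,-0.0022,0.0038,0.3,0.2,0, 0,0.066,-0.0022,0.0038,0.3,0.2,0, 0,0.066,-0.0022,0.0038,0.3,0.2,0, 0,0.066,-0.0022,0.0038,0.3,0.2,0, 0,0.066,-0.0022,0.0038,0.3,0.2,0]'
python3 - <<'E'
from h import *
st(); goal(tg(-.0900,-.0268,.066),Rtab()); snap('wrist','w16')
E
```

```text
t: 14.58
tool_pos: [0.5102, 0.2546, 0.0544]
tool_rot: [1.01, 1.992, -0.525]
contact_force: [-0.1, -0.2, 0.4]
opening: 0.0005
t 14.58 x -90.1 b -28.0 n 86.0 | F x -0.2 b 0.2 n 0.4
t 14.58 shift mm [20.   0.  -1.1] turn [-0.1 -0.1 -0.1] F [-0.1 -0.2  0.4] open 0.0005
```

View pics/w16.png

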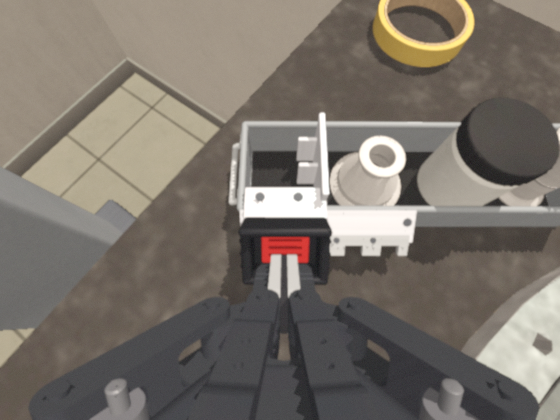

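```bash
python3 -m handwheel '[0,0.004,0,-0.0012,0,0,0, 0,0.008,0,-0.0012,0,0,0, 0,0.012,0,-0.0012,0,0,0, 0,0.016,0,-0.0012,0,0,0, 0,0.016,0,-0.0012,0,0,0, 0,0.016,0,-0.0012,0,0,0]'; python3 -c "
from h import *
st();goal(tg(-.0900,-.0268,.066),Rtab())"
```

```text
t: 15.13
tool_pos: [0.5022, 0.2626, 0.0396]
tool_rot: [1.01, 1.996, -0.528]
contact_force: [-0.5, -0.6, 0.6]
opening: 0.0002
t 15.13 x -91.7 b -27.3 n 67.5 | F x -0.7 b 0.2 n 0.6
t 15.13 shift mm [ 1.5  1.7 -0.5] turn [-0.3 -0.2  0.1] F [-0.5 -0.6  0.6] open 0.0002
```

```bash
python3 -m handwheel '[0,0.002,0.001,0,0,0,0, 0,0.004,0.001,0,0,0,0, 0,0.006,0.001,0,0,0,0, 0,0.006,0.001,0,0,0,0]'; python3 -c "
from h import *
st()"; python3 -m handwheel '[0,0.001,0,0,0,0,0, 0,0.002,0,0,0,0,0, 0,0.002,0,0,0,0,0]'; python3 -c "
from h import *
st()"
```

```text
t: 15.47
tool_pos: [0.5011, 0.266, 0.0348]
tool_rot: [1.01, 1.995, -0.528]
contact_force: [-0.7, -0.7, -0.2]
opening: 0.0002
t 15.47 x -90.6 b -27.2 n 61.6 | F x -1.0 b -0.3 n -0.1
t: 15.72
tool_pos: [0.5007, 0.2669, 0.0335]
tool_rot: [1.01, 1.995, -0.527]
contact_force: [-0.3, 0.6, 0.6]
opening: 0.0001
t 15.72 x -90.4 b -27.2 n 59.9 | F x 0.1 b 0.9 n 0.1
```

```bash
python3 -m handwheel '[0,0.001,0,0,0,0,0, 0,0.002,0,0,0,0,0, 0,0.002,0,0,0,0,0]'; python3 -c "
from h import *
st()"; python3 -m handwheel '[0,0.001,0,0,0,0,0, 0,0.002,0,0,0,0,0, 0,0.002,0,0,0,0,0]'; python3 -c "
from h import *
st()"
```

```text
t: 15.97
tool_pos: [0.5004, 0.2677, 0.0323]
tool_rot: [1.01, 1.994, -0.527]
contact_force: [0.2, -1.9, 2.6]
opening: -0.0001
t 15.97 x -90.1 b -27.2 n 58.5 | F x -1.0 b 0.1 n 3.1
t: 16.22
tool_pos: [0.4997, 0.2687, 0.0306]
tool_rot: [1.01, 1.994, -0.527]
contact_force: [-0.1, -3.0, 3.3]
opening: 0.0003
t 16.22 x -90.1 b -27.3 n 56.4 | F x -1.9 b -0.0 n 4.1
```

Contact at n≈58.7 with 3 N, and 4.1 N at n=56.4, which matches the spring. I'll press on to about 5 mm.

```bash
python3 -m handwheel '[0,0.001,0,0,0,0,0, 0,0.002,0,0,0,0,0, 0,0.0025,0,0,0,0,0, 0,0.0025,0,0,0,0,0]'; python3 -c "
from h import *
st()"
```

```text
t: 16.55
tool_pos: [0.4989, 0.2699, 0.0285]
tool_rot: [1.01, 1.994, -0.527]
contact_force: [1.0, -2.7, 4.7]
opening: -0.0
t 16.55 x -90.1 b -27.3 n 53.9 | F x -0.8 b 0.4 n 5.4
```

```bash
python3 -m handwheel '[0,0.0005,0.001,0,0,0,0, 0,0.0005,0.002,0,0,0,0, 0,0.0005,0.003,0,0,0,0, 0,0.0005,0.004,0,0,0,0, 0,0.0005,0.005,0,0,0,0, 0,0.0005,0.005,0,0,0,0]'; python3 -c "
from h import *
st()"; python3 -m handwheel '[0,0,0.001,0,0,0,0, 0,0,0.002,0,0,0,0, 0,0,0.003,0,0,0,0, 0,0,0.003,0,0,0,0]'; python3 -c "
from h import *
st()"
```

```text
t: 17.05
tool_pos: [0.5027, 0.2731, 0.0281]
tool_rot: [1.01, 1.994, -0.527]
contact_force: [0.4, -4.1, 5.4]
opening: -0.0003
t 17.05 x -85.1 b -27.3 n 53.4 | F x -2.1 b 0.2 n 6.5
t: 17.38
tool_pos: [0.5052, 0.2748, 0.0281]
tool_rot: [1.01, 1.994, -0.527]
contact_force: [1.3, -5.4, 4.6]
opening: -0.0001
t 17.38 x -82.1 b -27.3 n 53.4 | F x -2.1 b -1.6 n 6.7
```

```bash
cat >> h.py <<'E'
def divx(fn):
    snap('wrist',fn); P,im=cloud('wrist',fn); T=tray(P)
    m=(T[...,2]>.046)&(T[...,2]<.058)&(abs(T[...,1])<.02)&(T[...,0]>-.08)&(T[...,0]<-.03)
    k=T[...,0][m]*1000; print('div',len(k),np.round(np.percentile(k,[2,50,98]),1) if len(k) else '')
E
python3 -c "
from h import *
divx('w17')"
```

```text
div 1345 [-60.1 -42.  -30.5]
```

View pics/w17.png

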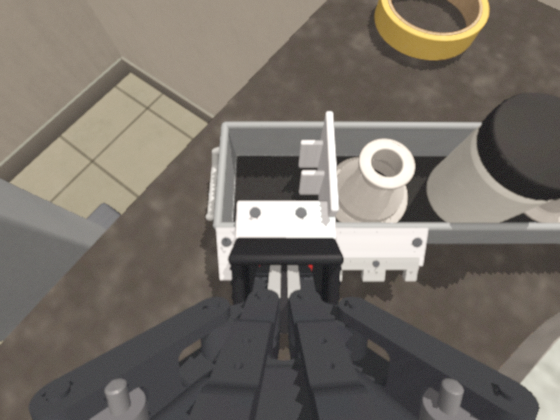

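The divider has moved about 8 mm, carried by tab friction alone. Now I'll lift clear of the tab, staying inside the well, and push on the well wall until it locks.

```bash
python3 -m handwheel '[0,-0.002,0,0,0,0,0, 0,-0.004,0,0,0,0,0, 0,-0.006,0,0,0,0,0, 0,-0.0075,0,0,0,0,0, 0,-0.0075,0,0,0,0,0]'; python3 -c "
from h import *
st()"; python3 -m handwheel '[0,0,0.001,0,0,0,0, 0,0,0.002,0,0,0,0, 0,0,0.003,0,0,0,0, 0,0,0.004,0,0,0,0, 0,0,0.005,0,0,0,0, 0,0,0.006,0,0,0,0,0,0,0.006,0,0,0,0]'; python3 -c "
from h import *
st()"
```

```text
t: 17.85
tool_pos: [0.5071, 0.2714, 0.0337]
tool_rot: [1.01, 1.995, -0.528]
contact_force: [0.5, -0.0, -0.3]
opening: -0.0003
t 17.85 x -82.5 b -27.3 n 60.3 | F x 0.4 b -0.4 n -0.1
t: 18.43
tool_pos: [0.5125, 0.275, 0.034]
tool_rot: [1.01, 1.994, -0.527]
contact_force: [0.3, -1.3, -0.8]
opening: 0.0001
t 18.43 x -76.1 b -27.3 n 60.6 | F x -0.6 b -1.4 n 0.1
```

```bash
python3 -m handwheel '[0,0,0.001,0,0,0,0, 0,0,0.002,0,0,0,0, 0,0,0.003,0,0,0,0, 0,0,0.004,0,0,0,0, 0,0,0.004,0,0,0,0]'; python3 -c "
from h import *
st()"; python3 -m handwheel '[0,0,0.001,0,0,0,0, 0,0,0.002,0,0,0,0, 0,0,0.003,0,0,0,0,0,0,0.003,0,0,0,0]'; python3 -c "
from h import *
st()"
```

```text
t: 18.85
tool_pos: [0.515, 0.277, 0.0339]
tool_rot: [1.009, 1.996, -0.528]
contact_force: [-2.8, -2.6, 2.3]
opening: 0.0
t 18.85 x -72.9 b -27.3 n 60.5 | F x -3.8 b 1.0 n 2.1
t: 19.18
tool_pos: [0.5176, 0.2789, 0.0339]
tool_rot: [1.009, 1.995, -0.528]
contact_force: [-3.2, -2.8, 2.1]
opening: 0.0001
t 19.18 x -69.7 b -27.4 n 60.5 | F x -4.2 b 1.0 n 1.9
```

```bash
for i in 1; do python3 -m handwheel '[0,0,0.001,0,0,0,0, 0,0,0.002,0,0,0,0, 0,0,0.003,0,0,0,0, 0,0,0.004,0,0,0,0, 0,0,0.004,0,0,0,0]'; done; python3 -c "
from h import *
st()"; python3 -m handwheel '[0,0,0.001,0,0,0,0, 0,0,0.002,0,0,0,0, 0,0,0.003,0,0,0,0,0,0,0.003,0,0,0,0]'; python3 -c "
from h import *
st();divx('w18')"
```

```text
t: 19.6
tool_pos: [0.521, 0.2813, 0.0338]
tool_rot: [1.01, 1.995, -0.528]
contact_force: [-3.0, -4.2, 2.1]
opening: -0.0003
t 19.60 x -65.5 b -27.4 n 60.5 | F x -4.9 b -0.1 n 2.6
t: 19.93
tool_pos: [0.5237, 0.2834, 0.0338]
tool_rot: [1.011, 1.994, -0.527]
contact_force: [-1.6, -2.0, -0.2]
opening: 0.0001
t 19.93 x -62.1 b -27.4 n 60.5 | F x -2.4 b -0.7 n 0.2
div 605 [-47.5 -45.6 -30.4]
```

View pics/w18.png

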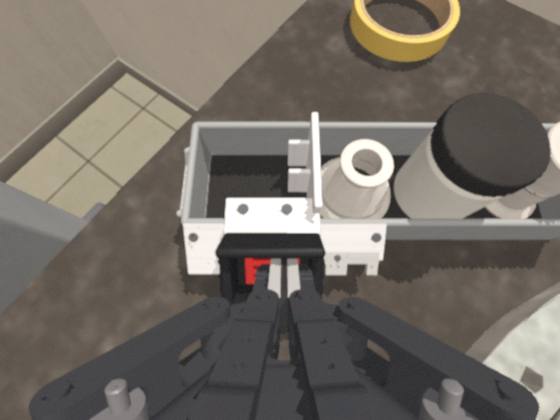

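```bash
python3 -m handwheel '[0,0,0.0005,0,0,0,0, 0,0,0.001,0,0,0,0, 0,0,0.001,0,0,0,0]'; python3 -c "
from h import *
st()";  python3 -m handwheel '[0,0,0.0005,0,0,0,0, 0,0,0.001,0,0,0,0, 0,0,0.001,0,0,0,0]'; python3 -c "
from h import *
st()"
```

```text
t: 20.23
tool_pos: [0.5244, 0.2839, 0.0338]
tool_rot: [1.01, 1.994, -0.527]
contact_force: [-2.4, -1.3, 0.1]
opening: -0.0002
t 20.23 x -61.2 b -27.4 n 60.5 | F x -2.7 b 0.4 n -0.1
t: 20.48
tool_pos: [0.5252, 0.2844, 0.0338]
tool_rot: [1.01, 1.995, -0.527]
contact_force: [-2.2, -0.9, -0.2]
opening: -0.0001
t 20.48 x -60.3 b -27.4 n 60.5 | F x -2.3 b 0.4 n -0.5
```

```bash
python3 -m handwheel '[0,0,0.0005,0,0,0,0, 0,0,0.001,0,0,0,0, 0,0,0.001,0,0,0,0]'; python3 -c "
from h import *
st()";  python3 -m handwheel '[0,0,0.0005,0,0,0,0, 0,0,0.0005,0,0,0,0]'; python3 -c "
from h import *
st()"
```

```text
t: 20.73
tool_pos: [0.5257, 0.2848, 0.0338]
tool_rot: [1.009, 1.995, -0.528]
contact_force: [-2.9, -2.2, -0.4]
opening: -0.0001
t 20.73 x -59.6 b -27.4 n 60.5 | F x -3.6 b -0.3 n -0.3
t: 20.9
tool_pos: [0.5258, 0.2849, 0.0338]
tool_rot: [1.009, 1.996, -0.528]
contact_force: [-4.1, -4.5, 1.2]
opening: 0.0004
t 20.90 x -59.5 b -27.4 n 60.4 | F x -5.9 b -0.3 n 1.6
```

It's stopping at x=-59.5 with the force rising to 5.9 N, so it has locked. I'll back off the wall, withdraw and look.

```bash
python3 -m handwheel '[0,0,-0.003,0,0,0,0, 0,0,-0.006,0,0,0,0, 0,-0.01,-0.006,0,0,0,0, 0,-0.03,-0.006,0,0,0,0, 0,-0.06,-0.006,0,0,0,0, 0,-0.09,-0.006,0,0,0,0, 0,-0.09,-0.006,0,0,0,0, 0,-0.09,-0.006,0,0,0,0, 0,-0.09,-0.006,0,0,0,0]'; python3 - <<'E'
from h import *
st(); divx('w19'); snap('scene','s19')
P,im=cloud('wrist','w19'); T=tray(P); f=im.astype(int)
r=(f[...,2]>110)&(f[...,1]<70)&(f[...,0]<70)&(abs(T[...,0]+.07)<.03)&(abs(T[...,1]+.06)<.03)
q=T[r]; print('tab',len(q),'x',np.round(np.percentile(q[:,0],[2,98])*1000,1),'n',np.round(np.percentile(q@N,[10,50,90])*1000,1))
n=T@N*1000;X=T[...,0]*1000;B=T@Bv*1000
m=(abs(B+27)<7)&(n>71)&(n<76)&(X>-100)&(X<-40); print('wall top n',np.median(n[m]),'x',np.round(np.percentile(X[m],[1,99]),1))
for nm,lo,hi,x0,x1 in(('jar',.069,.08,.0,.075),('red',.045,.053,-.045,.01),('nip',.059,.068,.07,.12)):
  m=(T[...,2]>lo)&(T[...,2]<hi)&(T[...,0]>x0)&(T[...,0]<x1)&(abs(T[...,1])<.03); q=T[m]; print(nm,len(q),np.round(np.percentile(q,[1,50,99],axis=0)*1000,1).tolist() if len(q) else '')
E
```

```text
t: 21.65
tool_pos: [0.5525, 0.2399, 0.1075]
tool_rot: [1.011, 1.994, -0.527]
contact_force: [0.1, -0.1, -0.4]
opening: -0.0002
t 21.65 x -64.7 b -27.7 n 150.7 | F x 0.1 b -0.4 n -0.3
div 231 [-45.1 -43.3 -41.1]
tab 812 x [-82.4 -52.8] n [57.8 58.9 59.8]
wall top n 73.0623360669135 x [-92.9 -41.5]
jar 3214 [[14.5, -25.3, 69.6], [38.7, -1.9, 72.9], [63.9, 24.2, 74.2]]
red 737 [[-44.9, -28.7, 45.3], [-17.0, -1.4, 47.8], [-0.2, 24.4, 52.9]]
nip 1189 [[74.8, -20.8, 59.4], [94.2, -2.0, 62.6], [112.7, 17.6, 64.0]]
```

View pics/w19.png

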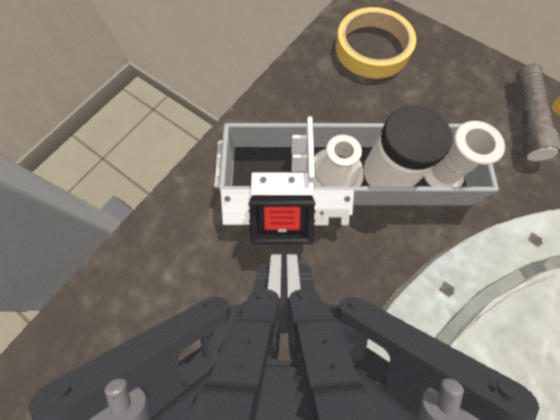

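View pics/s19.png

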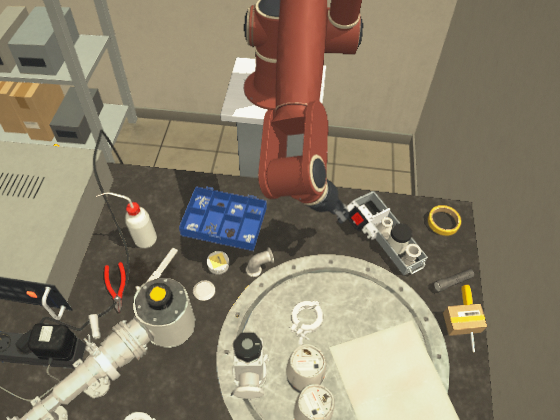

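```bash
python3 -c "
from h import *
P,im=cloud('wrist','w19');T=tray(P)
m=(T[...,2]>.0455)&(T[...,2]<.051)&(T[...,0]>-.034)&(T[...,0]<.008)&(abs(T[...,1])<.022);q=T[m];A=np.c_[q[:,:2],np.ones(len(q))];print('reducer top',np.round(np.percentile(q,[2,98],axis=0)*1e3,1),'slope',np.linalg.lstsq(A,q[:,2],rcond=None)[0][:2])
print(ctrl.finish_job())"
```

```text
reducer top [[-27.9 -14.6  46. ]
 [ -0.5  13.2  48.9]] slope [0.0015232 0.0005564]
the job is handed in; nothing more can be done
None
```

I stood the jar and the reducer in the tray, slid the divider one notch towards them, and it locked. The job was handed in at about 22 s of the 64 s allowed; no verdict came back.

**What I did**
- The jar went next to the nipple, and the reducer went between the jar and the divider.
- I pressed the tab about 5 mm (roughly 6.5 N) and slid the divider about 8 mm.
- I then let the tab go and pushed only on the well wall. At about 22–23 mm the slider stopped moving and the push force rose to 5.9 N, so I took it as locked and withdrew the tool.

**Last checks**
- **Tab:** it is back up. Its height measured 58.9 mm against 59.0 mm at the start.
- **Divider:** it moved about 23 mm, within the 20–28 mm range.
- **Parts:** the jar and nipple top heights match standing on the floor (73 and 63 mm). The reducer's top is at 48 mm and level to within 0.002 rad. All three are within about 2 mm of the tray's centre line.
- **Robot:** it touches nothing; contact force was below 0.5 N.
- **Bystanders:** in the last scene picture the wash bottle, elbow and tin look unmoved. I judged this by eye and did not measure it.

**Went wrong or disagreed**
- The first jar grip was about 10 mm too high and 7 mm off to the side, so I opened and regripped. This shifted the jar about 4 mm on the bench.
- The gripper read 25 mm on the reducer's 30 mm neck. I could not explain that, but the grip held.
- A quick divider reading during the slide was spoiled by the reducer's top, so I relied on the later views.

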